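# Photograph the air filters from the tilt-out bin

## Robot

A 6-joint arm with a two-finger parallel gripper is mounted at the origin on the work surface. World frame = base frame: x ahead of the robot, y to its left, z up, the work surface at z = 0. Lengths are in m, angles in rad, forces in N, time in s.
With the tool pointing down it reaches from about 0.3 to 0.875 m from the base axis. Payload 6.4 kg.
Tool frame: the origin (TCP) lies midway between the tips of the shut fingers; the grasp point (between the pads) lies ctrl.grip_point_offset behind it (ctrl.grip_point_offset is the distance from the TCP to the grasp point, in m); z points along the fingers, y is the direction in which the jaws open and shut (so a half turn about z gives the same grasp; the last joint's range is limited). The gripper opens to 85 mm and grips with 20 to 120 N. Pads are 22 mm wide; open, the fingers measure 114 mm over their backs; the gripper's body (76 mm by 85 mm) begins 54 mm behind the grasp point. The pads swing forward as they close: fully open they stand 13 mm farther back than shut.
Start: joints at [-1.327, 0.181, 1.607, -0, 1.354, -0.206], TCP at [0.25, -0.518, 0.231] pointing down, gripper open.
Joint ranges: [-2.99, 2.99], [-0.89, 2.07], [0.3, 2.58], [-1.14, 4.28], [0, 2.63], [-3.12, 3.12]. Speed limits (rad/s): [2.57, 2.57, 3.01, 3.14, 3.14, 3.14].

## Interface

Orientations are given as a unit quaternion [w, x, y, z].
In Python, from bench import ctrl, viewer gives the robot as it stands.
- The arm moves only by the shell command python3 -m handwheel 'ROWS' [OPENING]. ROWS is JSON, a list of rows, each an object with "travel": the shift along the tool's x, y, z as a fraction of full scale, a list of three; "dr": the turn, a rotation vector about the tool's x, y, z as a fraction of full scale, a list of three. A call has 1 to 20 rows; each row shifts and turns the pose as measured when the row begins, along the tool's axes as they then stand; what a row does not reach is not made up. Full scale, the value 1, is 150 mm for a shift and 30 degrees for a turn. A row lasts 1/12 s, in which the tool goes at most 41.7 mm and 7.16 degrees, less where a joint would pass 70% of its speed; a pose out of reach is approached as far as the arm can. A call with a number of a shift or a turn outside -1 to 1 is refused whole. A call with a gripper value outside its range is refused whole. OPENING is the opening, from -1 (shut) to 1 (fully open), set as the call begins (- or left out, the last holds). The fingers move at their own pace and stop on an object; the grip force is fixed at half the most. Time passes only in rows, so rows that do not move let the fingers close. It gives the time, the measured TCP pose, the force and the opening at its end, in the units of the state.
- ctrl.get_obs(): the state, without advancing time (a new reading comes with each control period).
- viewer.camera(name): name is "side" or "top" or "wrist"; returns the picture (480x640x3 uint8, red, green, blue); there is no depth.
- viewer.get_calibration(name): a dict with "camera_matrix" (3x3 intrinsics, pixels), "R" (3x3) and "t" (3): a world point X has camera coordinates R X + t. Camera axes: x right, y down, z forward; pixel columns grow to the right and rows downward; lengths in m; the calibration is good to about 2 mm. A picture is of the moment at which its call begins: read the wrist's pose just before it. get_calibration takes no time and is no camera call; for the wrist camera it gives the pose at the moment of the call.
- ctrl.hand_in(): hands the job in, once; it reports no verdict.
The state is a dict: "time_s": time; "q": joint angles; "dq": joint speeds; "joint_efforts": joint torques, N m; "eef_pos": TCP position; "eef_rot": TCP orientation; "wrist_force": force on the tool from outside, world axes, zero at the start; "torque": the same for the moment, N m; "opening": opening from 0.0 (shut) to 1.0 (fully open).
Only numpy, scipy, OpenCV 4.12 (cv2) and the standard library are available. Lean on these libraries where they do the work, as an engineer would, in place of code of your own. Each camera call takes 0.05 s, during which the arm holds its last target. There are 200 camera calls.

## Task

First raise the stiff lid of the grey photo station to 60 degrees from closed, where its camera looks into the bay. Then tilt the parts bin out towards you, put every air filter in it side by side on the station's tray while the tray is still pulled out, and then push the loaded tray under the raised lid until it is fully home. Leave the bin pushed shut and the lid still at 60 degrees, and do not disturb the other things on the bench.

Things in the scene. Friction and masses are not known exactly. Their poses are not given: they have to be found in the camera images.
- lid (a joint): stiff hinge of the station's white lid (165 x 246 x 12 mm), at the far upper edge of the station; rad, 0 closed (lying level), grows as the front edge rises, 1.05 = 60 degrees, stop at 1.75; it stays where it is left and needs about 4 to 8 N up at its grip; starts at 0 to 0.25
- lid_grip (a point): middle of the steel grip bar along the lid's front edge: a round bar 10 mm thick, 130 mm long, held 35 mm clear of the edge by two arms 60 mm either side of this point; moves with the lid. 211 mm from the hinge axis; x along the lid to the hinge, y along the bar
- lid_hinge (a point): point on the lid's hinge axis, fixed on the station, 100 mm above the table; x horizontally away from the station's open front, y along the hinge axis, z up. With the lid closed the grip bar's middle is at x = -0.210, z = +0.006 m from here; at angle a it is that point turned up by a about the axis
- tray (a joint): slide of the tray, m: 0 fully pulled out, 0.16 fully home in the bay against its stop (grows along +x of lid_hinge); friction about 1.5 N; starts at 0 to 0.03
- tray_floor (a point): middle of the tray's inner floor, 24 mm above the table; open aluminium tray 150 (x) x 200 (y) mm outside, walls 4 mm thick standing 20 mm above this floor; x points into the bay, y along the tray's width. The bay's two side cheeks start 5 mm beyond the pulled-out tray, 220 mm apart, up to 100 mm above the table
- tray_tab (a point): middle of the top of the black upright tab on the tray's front, to push the tray by: 60 mm wide, 12 mm thick (x), 42 mm tall, its top 62 mm above the table, its outer face 6 mm in front of this point; x points into the bay
- bin (a joint): tilt of the bin on its bottom front pivot, rad: 0 shut (upright), grows as its top comes out to the front, stop at 0.56; a little stiff: it stays where it is left, needs about 5 to 12 N at the grip bar; starts shut
- bin_grip (a point): middle of the grip bar on the bin's front: round steel bar 10 mm thick, 130 mm long along y, 40 mm clear of the front plate (35 mm of free space behind it), 7 mm below the plate's top edge; moves with the bin. The housing's top is 150 mm above the table, this bar 120 mm above it when shut
- bin_pivot (a point): point on the bin's pivot axis, fixed on the housing, 32 mm above the table: the lower front edge of the bin; x points from the front into the housing, y along the axis, z up. Shut, the grip bar is at x = -0.040, z = +0.088 m from here; at tilt t it is that point turned forward and down by t about the axis
- bin_floor (a point): middle of the bin's floor, tilts with it; x to its back, y along its width, z to its open top. 350 mm wide, 77 mm deep inside; front plate 90, back wall 35 mm above the floor; pockets at y = -0.1155, -0.0385, 0.0385, 0.1155 m, 74 mm wide, between dividers 17 mm high. Shut, the housing's roof (front 33 mm behind the pivot) covers it; tilted to the stop, filters come out along z
- filter0: small-engine air filter: rigid block of white pleats between two black rims, 56 x 40 x 64 mm (its x, y, z), 0.08-0.17 kg; origin at its centre. At the start it stands upright in a pocket of the shut bin, its 56 mm side front to back. Two to four of the four filters are present (no pose at the start: absent)
- filter1: another such filter (56 x 40 x 64 mm, same axes; centre), or absent
- filter2: another such filter (56 x 40 x 64 mm, same axes; centre), or absent
- filter3: another such filter (56 x 40 x 64 mm, same axes; centre), or absent
- oil: bystander: small white oil bottle, 56 mm across, 105 mm tall; leave alone; origin under its middle
- spray: bystander: spray can, 60 mm across, 150 mm tall; leave alone; origin under its middle
- pulley: bystander: steel idler pulley lying flat, 72 mm across, 28 mm high; leave alone; origin under its middle
- wrench: bystander: wrench 200 mm long, lying; leave alone
- carton: bystander: carton 100 x 140 x 70 mm; leave alone; origin under its middle
- carton2: bystander: white carton 80 x 110 x 60 mm; leave alone; origin under its middle

How it is judged:
On the way, in this order (a step that is already met when the one before it is completed fails the run):
1. the lid stands at 60 degrees (within 8.5 degrees) (value of joint lid between 0.9 and 1.2 rad and velocity of joint lid between -0.1 and 0.1 rad/s), for 0.3 s.
2. the bin is tilted out (value of joint bin above 0.42 rad), for 0.2 s.
3. every filter lies or stands on the tray while the tray is pulled out (under 60 mm in) (x of filter0 in the frame of tray_floor between -0.07 and 0.07 m and y of filter0 in the frame of tray_floor between -0.095 and 0.095 m and z of filter0 in the frame of tray_floor between 0.01 and 0.06 m and x of filter1 in the frame of tray_floor between -0.07 and 0.07 m and y of filter1 in the frame of tray_floor between -0.095 and 0.095 m and z of filter1 in the frame of tray_floor between 0.01 and 0.06 m and x of filter2 in the frame of tray_floor between -0.07 and 0.07 m and y of filter2 in the frame of tray_floor between -0.095 and 0.095 m and z of filter2 in the frame of tray_floor between 0.01 and 0.06 m and x of filter3 in the frame of tray_floor between -0.07 and 0.07 m and y of filter3 in the frame of tray_floor between -0.095 and 0.095 m and z of filter3 in the frame of tray_floor between 0.01 and 0.06 m and value of joint tray below 0.06 m), for 0.3 s.
4. the tray is fully home under the lid, still at 60 degrees (x of filter0 in the frame of tray_floor between -0.07 and 0.07 m and y of filter0 in the frame of tray_floor between -0.095 and 0.095 m and z of filter0 in the frame of tray_floor between 0.01 and 0.06 m and x of filter1 in the frame of tray_floor between -0.07 and 0.07 m and y of filter1 in the frame of tray_floor between -0.095 and 0.095 m and z of filter1 in the frame of tray_floor between 0.01 and 0.06 m and x of filter2 in the frame of tray_floor between -0.07 and 0.07 m and y of filter2 in the frame of tray_floor between -0.095 and 0.095 m and z of filter2 in the frame of tray_floor between 0.01 and 0.06 m and x of filter3 in the frame of tray_floor between -0.07 and 0.07 m and y of filter3 in the frame of tray_floor between -0.095 and 0.095 m and z of filter3 in the frame of tray_floor between 0.01 and 0.06 m and value of joint lid between 0.9 and 1.2 rad and value of joint tray above 0.15 m), for 0.2 s.
At the end, for the whole second after the job is handed in: lid at 60 degrees (0.90 to 1.20 rad), tray home (over 150 of its 160 mm), every present filter at rest on the tray's floor within its walls, upright or lying, bin shut (under 0.08 rad) (all of step 4 and value of joint bin below 0.08 rad and linear speed of each of filter0, filter1, filter2, filter3 below 0.02 m/s); the robot touches nothing.
It fails at once if a bystander (bottle, can, pulley, wrench, carton) is moved over 40 mm (distance of any of oil, spray, pulley, wrench, carton, carton2 from where it was at the start of the episode above 0.04 m).
Of filter0, filter1, filter2, filter3 only 2 to 4 are there at a start; the rules pass over those that are not, and their reading is None.
At some moment in a run one of filter0, filter1, filter2, filter3 may be knocked a few centimetres aside while the robot is not near it.
Once in a run the grip may slacken for a moment while it holds something.
It also fails if it takes over 210 s, if anything falls off the work surface, if the arm or the gripper's body presses on something with over 40 N, if the wrist force passes 120 N, or if a joint passes its speed limit or range.

## Working session

There is one attempt and no reset: what is moved stays moved. The work goes in short steps, Python scripts to look and compute and a shell command to move; the robot and the scene stay as the last step left them, time stands still between calls to the robot, and variables do not carry over. Pictures are saved under pics/ and viewed, about 12 in all and at most 16, crops included, and the job is handed in when it is done.

```bash
ls; mkdir -p pics
cat > h.py <<'E'
import numpy as np, cv2
from bench import ctrl, viewer
from scipy.spatial.transform import Rotation as Rn
def R(q): return Rn.from_quat([q[1],q[2],q[3],q[0]]).as_matrix()
def snap(n,f,crop=None,s=1):
    c=viewer.get_calibration(n); im=viewer.camera(n)[:,:,::-1]
    np.save('pics/'+f+'.npy',im)
    if crop: im=im[crop[1]:crop[3],crop[0]:crop[2]]
    cv2.imwrite('pics/'+f+'.png',cv2.resize(im,None,fx=s,fy=s,interpolation=cv2.INTER_CUBIC)); return c
def back(c,u,v,z):
    K=np.array(c['camera_matrix']);r=np.array(c['R']);t=np.array(c['t'])
    o=-r.T@t; d=r.T@np.linalg.inv(K)@[u,v,1]; return o+d*(z-o[2])/d[2]
def proj(c,X):
    K=np.array(c['camera_matrix']);p=K@(np.array(c['R'])@np.array(X)+np.array(c['t'])); return p[:2]/p[2]
def goto(X,Rt=None):
    o=ctrl.get_obs();r=R(o['eef_rot']);d=r.T@(np.array(X)-o['eef_pos'])
    print('travel total',np.round(d/.15,3))
    if Rt is not None: print('dr total',np.round(Rn.from_matrix(r.T@Rt).as_rotvec()/(np.pi/6),3))
E
python3 - <<'E'
from h import *
o=ctrl.get_obs();print(o,ctrl.grip_point_offset)
print(np.round(R(o['eef_rot']),3))
for n in('top','side'):
    c=snap(n,n+'0');print(n,-np.array(c['R']).T@np.array(c['t']),c)
E
```

```text
pics
{'time_s': 0.0, 'q': array([-1.32729889e+00,  1.81551466e-01,  1.60802023e+00, -1.91470611e-06,
        1.35378599e+00, -2.06315468e-01]), 'dq': array([-7.83208848e-04, -3.32794510e-04,  4.40136848e-05, -8.69563114e-04,
        8.66022984e-04,  8.05374612e-04]), 'joint_efforts': array([ 6.65486168e-04, -4.44870687e+01, -3.51330721e+01, -1.62580832e-04,
        9.24299704e-03, -1.22634660e-05]), 'eef_pos': array([ 0.24987872, -0.51724975,  0.23037238]), 'eef_rot': array([-8.82349170e-04,  9.74814548e-01,  2.23015288e-01, -1.73405100e-05]), 'wrist_force': array([ 0.30092569, -0.04277096, -0.07993931]), 'torque': array([-0.02642963,  0.01881266,  0.041721  ]), 'opening': 1.003371773724765} 0.0187
[[ 0.901  0.435 -0.   ]
 [ 0.435 -0.901  0.002]
 [ 0.    -0.002 -1.   ]]
top [ 0.37787063 -0.06086455  1.53256051] {'camera_matrix': array([[465.67121376,   0.        , 322.51487528],
       [  0.        , 465.67121376, 240.32150663],
       [  0.        ,   0.        ,   1.        ]]), 'R': array([[-0.01491673, -0.99985866, -0.00775519],
       [-0.9940547 ,  0.01566588, -0.10774898],
       [ 0.10785525,  0.00610182, -0.99414788]]), 't': array([-0.04333406,  0.54170941,  1.48320784])}
side [0.35941932 1.09471395 1.36542849] {'camera_matrix': array([[601.10355558,   0.        , 317.18554547],
       [  0.        , 601.10355558, 246.37987845],
       [  0.        ,   0.        ,   1.        ]]), 'R': array([[-0.9883363 , -0.15201375,  0.00911995],
       [-0.11739426,  0.72236911, -0.68147007],
       [ 0.09700485, -0.67459224, -0.73178916]]), 't': array([0.5091861 , 0.18190486, 1.70282588])}
```

View pics/top0.png

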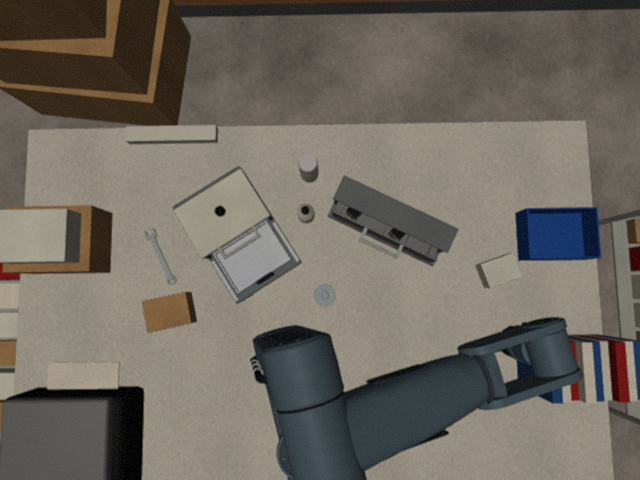

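View pics/side0.png

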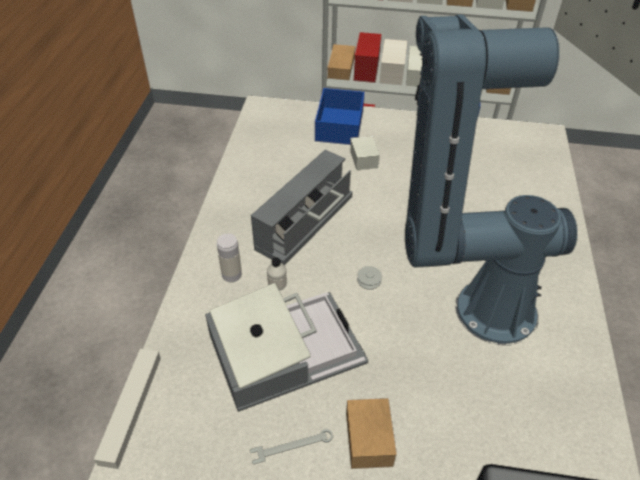

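The top view shows the station at about (240,235), the bin at (393,220), two dark filter tops at (352,213) and (398,234), the pulley at (325,295), the bottle at (306,212) and the can at (308,168). I'll enlarge both images.

Run:
```python
import cv2,numpy as np
a=np.load('pics/top0.npy')[155:315,165:465]
b=np.load('pics/side0.npy')[140:420,195:395]
a=cv2.resize(a,None,fx=2.66,fy=2.66,interpolation=cv2.INTER_CUBIC);cv2.imwrite('pics/topc.png',a)
b=cv2.resize(b,None,fx=2.1,fy=2.1,interpolation=cv2.INTER_CUBIC);cv2.imwrite('pics/sidec.png',b)
```

```text
(no output)
```

View pics/topc.png

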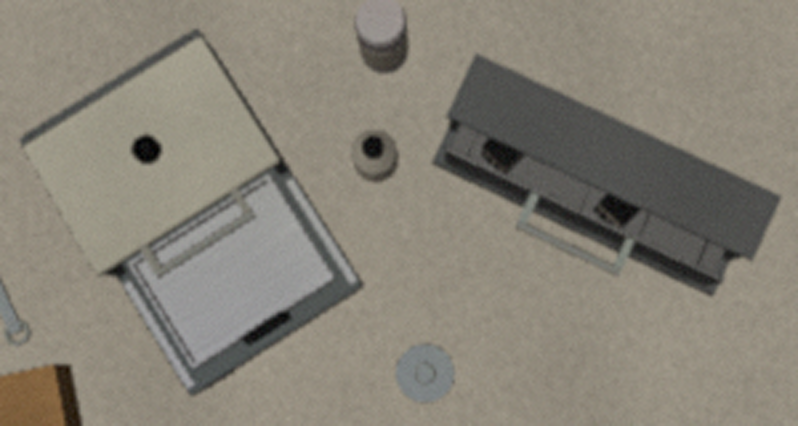

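View pics/sidec.png

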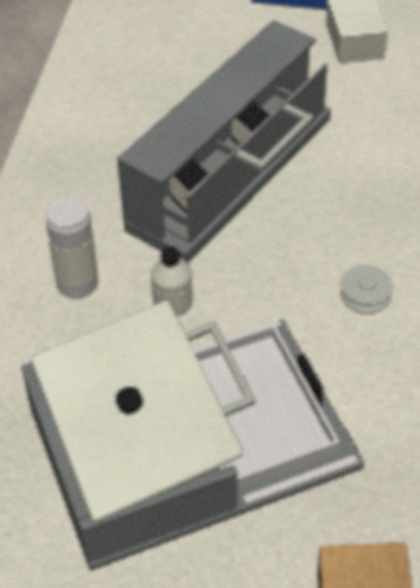

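Run:
```python
from h import *
from scipy.optimize import least_squares
ct=viewer.get_calibration('top');cs=viewer.get_calibration('side')
T=lambda u,v:(165+u/2.66,155+v/2.66)
S=lambda u,v:(195+u/2.1,140+v/2.1)
def tri(a,b,z0=.1):
    f=lambda X:np.r_[proj(ct,X)-a,proj(cs,X)-b]
    s=least_squares(f,[.5,0,z0]);print(np.round(s.x,4),'res',np.round(s.fun,1));return s.x
for n,a,b in [('bar',T(204,243),S(232,365)),('tab',T(268,325),S(311,374)),('lidhole',T(147,149),S(129,400)),
  ('binbar',T(570,248),S(272,140)),('lidFL(103,272)',T(103,272),S(241,455)),('lidFR',T(282,165),S(168,304)),('lidBL',T(22,142),S(93,517)),('lidBR',T(200,35),S(35,362)),
  ('roofa',T(475,55),S(120,158)),('roofb',T(447,117),S(165,180)),('roofc',T(780,198),S(275,22)),('roofd',T(750,258),S(315,42)),
  ('f_a',T(502,153),S(190,174)),('f_b',T(617,210),S(252,118)),('oil',T(373,147),S(171,256)),('spray',T(380,20),S(68,215)),('pulley',T(426,373),S(367,288))]:
    print(n,end=' ');tri(a,b)
def yaw(p,q,z):
    a=back(ct,*T(*p),z);b=back(ct,*T(*q),z);d=b-a;return np.degrees(np.arctan2(d[1],d[0])),np.linalg.norm(d)
print('bin',yaw((447,117),(750,258),.15),yaw((475,55),(780,198),.15),yaw((521,226),(619,270),.12))
print('lid',yaw((103,272),(282,165),.14),yaw((22,142),(200,35),.106),'tray',yaw((192,392),(362,287),.01))
print('binbar',back(ct,*T(570,248),.12),'tab',back(ct,*T(268,325),.062))
```

```text
bar [0.5163 0.1927 0.1308] res [-0.  -0.3  0.2  0. ]
tab [0.4244 0.1306 0.0485] res [-0.  -0.2  0.2  0. ]
lidhole [0.6279 0.2598 0.1266] res [-0.  -0.7  0.6  0.1]
binbar [ 0.5167 -0.2251  0.1132] res [-0.2 -3.9  3.8  0.6]
lidFL(103,272) [0.486  0.3102 0.1208] res [-0.  -0.4  0.3  0. ]
lidFR [0.6102 0.1049 0.1218] res [-0.1 -1.6  1.4  0.3]
lidBL [0.6383 0.4093 0.1105] res [ 0.   0.3 -0.2 -0. ]
lidBR [0.7643 0.2039 0.0995] res [ 0.   0.6 -0.5 -0.1]
roofa [ 0.7252 -0.1192  0.1481] res [-0.  -0.3  0.2  0.1]
roofb [ 0.6544 -0.0859  0.1492] res [-0.  -0.5  0.5  0.1]
roofc [ 0.5566 -0.4605  0.1421] res [-0.  -0.5  0.5  0.1]
roofd [ 0.4894 -0.4242  0.1403] res [-0.  -0.5  0.5  0.1]
f_a [ 0.6272 -0.1502  0.1003] res [-0.2 -2.7  2.5  0.5]
f_b [ 0.5581 -0.2828  0.0986] res [-0.1 -2.7  2.7  0.5]
oil [0.6309 0.0007 0.0944] res [-0.  -0.5  0.4  0.1]
spray [ 0.7714 -0.0108  0.1385] res [-0.  -0.5  0.4  0.1]
pulley [ 0.3657 -0.0574  0.0099] res [-0.  -0.7  0.6  0.1]
bin (np.float64(-116.25203958201463), np.float64(0.3742927120855894)) (np.float64(-116.58998101771836), np.float64(0.37922322820461846)) (np.float64(-115.30071694873172), np.float64(0.1222994924193389))
lid (np.float64(-59.59075630107911), np.float64(0.23485579017283553)) (np.float64(-59.08503701492569), np.float64(0.24245559539460465)) tray (np.float64(-59.088335276146886), np.float64(0.2433943855064091))
binbar [ 0.50418629 -0.22455646  0.12      ] tab [0.42336721 0.12883227 0.062     ]
```

```bash
cat >> h.py <<'E'
def Rz(xyaw,tilt=0,axis='y'):  # tool-down, tool x at yaw (deg); then tilt about tool axis
    a=np.radians(xyaw);x=np.array([np.cos(a),np.sin(a),0]);z=np.array([0,0,-1.]);r=np.c_[x,np.cross(z,x),z]
    return r@Rn.from_euler(axis,tilt,degrees=True).as_matrix()
def plan(*wps,step=.036,ang=6.5):
    o=ctrl.get_obs();p=np.array(o['eef_pos']);r=R(o['eef_rot']);out=[]
    for X,Rt in wps:
        X=np.array(X,float);rv=Rn.from_matrix(r.T@Rt).as_rotvec()
        n=max(1,int(np.ceil(max(np.linalg.norm(X-p)/step,np.degrees(np.linalg.norm(rv))/ang))))
        for i in range(n):
            ri=r@Rn.from_rotvec(rv*i/n).as_matrix()
            t=ri.T@(X-p)/n/.15; d=rv/n/(np.pi/6)
            out.append((np.round(t,2),np.round(d,2)))
        p,r=X,Rt
    for t,d in out: print('{"travel":%s,"dr":%s}'%(t.tolist(),d.tolist()))
    print(len(out))
E
python3 - <<'E'
from h import *
plan(([.35,-.15,.34],Rz(70)),([.48,.175,.30],Rz(121)))
E
```

```text
{"travel":[0.14, -0.16, -0.06],"dr":[-0.0, -0.0, -0.12]}
{"travel":[0.15, -0.15, -0.06],"dr":[-0.0, -0.0, -0.12]}
{"travel":[0.16, -0.14, -0.06],"dr":[-0.0, -0.0, -0.12]}
{"travel":[0.17, -0.13, -0.06],"dr":[-0.0, -0.0, -0.12]}
{"travel":[0.17, -0.12, -0.06],"dr":[-0.0, -0.0, -0.12]}
{"travel":[0.18, -0.11, -0.06],"dr":[-0.0, -0.0, -0.12]}
{"travel":[0.19, -0.1, -0.06],"dr":[-0.0, -0.0, -0.12]}
{"travel":[0.19, -0.08, -0.06],"dr":[-0.0, -0.0, -0.12]}
{"travel":[0.2, -0.07, -0.06],"dr":[-0.0, -0.0, -0.12]}
{"travel":[0.2, -0.06, -0.06],"dr":[-0.0, -0.0, -0.12]}
{"travel":[0.21, -0.04, -0.06],"dr":[-0.0, -0.0, -0.12]}
{"travel":[0.21, -0.03, -0.06],"dr":[-0.0, -0.0, -0.12]}
{"travel":[0.23, 0.01, 0.03],"dr":[0.0, 0.0, -0.17]}
{"travel":[0.23, 0.03, 0.03],"dr":[0.0, 0.0, -0.17]}
{"travel":[0.23, 0.05, 0.03],"dr":[0.0, 0.0, -0.17]}
{"travel":[0.22, 0.07, 0.03],"dr":[0.0, 0.0, -0.17]}
{"travel":[0.22, 0.09, 0.03],"dr":[0.0, 0.0, -0.17]}
{"travel":[0.21, 0.11, 0.03],"dr":[0.0, 0.0, -0.17]}
{"travel":[0.2, 0.13, 0.03],"dr":[0.0, 0.0, -0.17]}
{"travel":[0.19, 0.14, 0.03],"dr":[0.0, 0.0, -0.17]}
{"travel":[0.17, 0.16, 0.03],"dr":[0.0, 0.0, -0.17]}
{"travel":[0.16, 0.17, 0.03],"dr":[0.0, 0.0, -0.17]}
22
```

```bash
python3 -m handwheel '[{"travel":[0.14,-0.16,-0.06],"dr":[0,0,-0.12]},{"travel":[0.15,-0.15,-0.06],"dr":[0,0,-0.12]},{"travel":[0.16,-0.14,-0.06],"dr":[0,0,-0.12]},{"travel":[0.17,-0.13,-0.06],"dr":[0,0,-0.12]},{"travel":[0.17,-0.12,-0.06],"dr":[0,0,-0.12]},{"travel":[0.18,-0.11,-0.06],"dr":[0,0,-0.12]},{"travel":[0.19,-0.1,-0.06],"dr":[0,0,-0.12]},{"travel":[0.19,-0.08,-0.06],"dr":[0,0,-0.12]},{"travel":[0.2,-0.07,-0.06],"dr":[0,0,-0.12]},{"travel":[0.2,-0.06,-0.06],"dr":[0,0,-0.12]},{"travel":[0.21,-0.04,-0.06],"dr":[0,0,-0.12]},{"travel":[0.21,-0.03,-0.06],"dr":[0,0,-0.12]},{"travel":[0.23,0.01,0.03],"dr":[0,0,-0.17]},{"travel":[0.23,0.03,0.03],"dr":[0,0,-0.17]},{"travel":[0.23,0.05,0.03],"dr":[0,0,-0.17]},{"travel":[0.22,0.07,0.03],"dr":[0,0,-0.17]},{"travel":[0.22,0.09,0.03],"dr":[0,0,-0.17]},{"travel":[0.21,0.11,0.03],"dr":[0,0,-0.17]},{"travel":[0.2,0.13,0.03],"dr":[0,0,-0.17]},{"travel":[0.19,0.14,0.03],"dr":[0,0,-0.17]}]' -0.3
python3 - <<'E'
from h import *
print(np.round(R(ctrl.get_obs()['eef_rot']),3))
plan(([.50,.18,.30],Rz(121)))
E
```

```text
time_s: 1.77
eef_pos: [0.4494, 0.1412, 0.3055]
eef_rot: [-0.002, 0.552, 0.834, 0.005]
wrist_force: [0.6, -0.3, 0.3]
opening: 0.354
[[-0.391  0.92   0.002]
 [ 0.92   0.391  0.01 ]
 [ 0.008  0.006 -1.   ]]
{"travel":[0.05, 0.21, 0.02],"dr":[0.01, -0.01, -0.13]}
{"travel":[0.04, 0.21, 0.02],"dr":[0.01, -0.01, -0.13]}
2
```

```bash
python3 -m handwheel '[{"travel":[0.05,0.21,0.02],"dr":[0.01,-0.01,-0.14]},{"travel":[0.04,0.21,0.02],"dr":[0,0,-0.14]},{"travel":[0,0,0],"dr":[0,0,0]},{"travel":[0,0,0],"dr":[0,0,0]}]'
python3 - <<'E'
from h import *
o=ctrl.get_obs();c=snap('wrist','w1');print(np.round(R(o['eef_rot']),3))
import json;json.dump({k:np.array(v).tolist() for k,v in c.items()},open('pics/w1.json','w'))
print(c['camera_matrix'][0],-np.array(c['R']).T@c['t'],np.round(np.array(c['R'])[2],2))
E
```

```text
time_s: 2.1
eef_pos: [0.5009, 0.1905, 0.295]
eef_rot: [-0.004, 0.479, 0.878, 0.0]
wrist_force: [0.2, 0.3, -0.4]
opening: 0.355
[[-0.54   0.842 -0.007]
 [ 0.842  0.54   0.004]
 [ 0.007 -0.004 -1.   ]]
[332.97526291   0.         319.6416223 ] [0.46258415 0.24887215 0.43861779] [ 0.14 -0.23 -0.96]
```

View pics/w1.png

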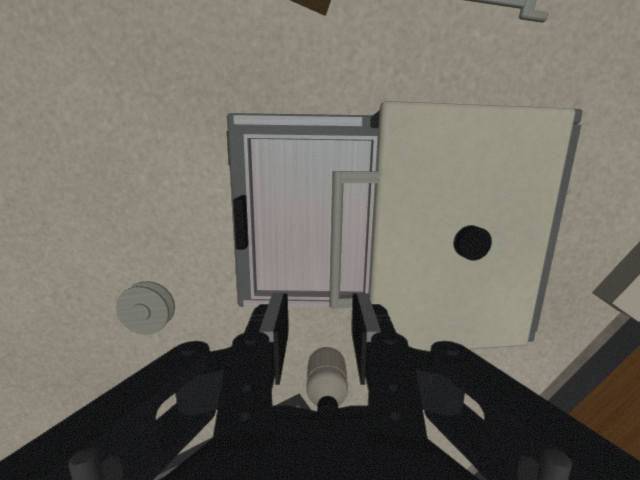

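The wrist view shows the grip bar from (337,175) to (335,303), the tab at (241,222) and the tray nearly fully out. I'll triangulate with all three views.

Run:
```python
from h import *
import json
from scipy.optimize import least_squares
ct=viewer.get_calibration('top');cs=viewer.get_calibration('side');cw=json.load(open('pics/w1.json'))
T=lambda u,v:(165+u/2.66,155+v/2.66)
S=lambda u,v:(195+u/2.1,140+v/2.1)
def tri(n,w,a,b):
    f=lambda X:np.r_[proj(cw,X)-w,proj(ct,X)-a,proj(cs,X)-b]
    s=least_squares(f,[.5,0,.1]);print(n,np.round(s.x,4),'res',np.round(s.fun,1));return s.x
bar=tri('bar',(336,240),T(204,243),S(232,365))
tri('tab',(241,222),T(268,325),S(311,370))
tri('hole',(472,242),T(147,149),S(129,400))
tri('FL',(381,104),T(103,272),S(241,455))
tri('FR',(370,348),T(282,165),S(168,304))
tri('BL',(579,110),T(22,142),S(93,517)); tri('BR',(533,341),T(200,35),S(35,362))
for p,q,z in [((337,175),(335,303),bar[2]),((381,104),(370,348),.122),((248,137),(256,296),.024),((374,138),(369,298),.024),((579,110),(533,341),.108)]:
    a=back(cw,*p,z);b=back(cw,*q,z);d=a-b;print(np.degrees(np.arctan2(d[1],d[0])),np.linalg.norm(d),np.round((a+b)/2,4))
print(back(cw,241,222,.062))
```

```text
bar [0.5161 0.1919 0.1304] res [ 0.1 -0.1  0.3 -0.2  0.3 -0.1]
tab [0.424  0.1346 0.0558] res [-0.5  1.  -1.6 -0.1  0.3  1.5]
hole [0.6278 0.2603 0.1272] res [-0.1  0.1 -0.3 -0.7  0.6  0.2]
FL [0.4832 0.3132 0.1253] res [ 0.3  0.6 -1.4  0.5  1.3  0.3]
FR [0.6126 0.11   0.1242] res [-1.2  0.4 -1.8 -2.5  0.1  1. ]
BL [0.6382 0.4095 0.111 ] res [-0.   0.  -0.1  0.3 -0.2 -0. ]
BR [0.7636 0.2097 0.1124] res [-0.9 -0.  -2.6 -0.2 -1.4 -1.3]
122.60461475959896 0.1258771924758577 [0.5174 0.1897 0.1304]
122.79274531089615 0.24285629058631036 [0.5487 0.2121 0.122 ]
122.38215203008141 0.2031152616407492 [0.4324 0.1346 0.024 ]
123.37103758420575 0.2045741034341163 [0.5601 0.2143 0.024 ]
122.5979800397127 0.23900514839794926 [0.7041 0.3103 0.108 ]
[0.42444525 0.13775383 0.062     ]
```

Run:
```python
from h import *
plan(([.5165,.191,.27],Rz(122.5)),([.5165,.191,.155],Rz(122.5)))
```

```text
{"travel":[-0.05, 0.09, 0.16],"dr":[-0.01, -0.01, 0.0]}
{"travel":[0.0, 0.0, 0.19],"dr":[0.0, 0.0, 0.0]}
{"travel":[0.0, 0.0, 0.19],"dr":[0.0, 0.0, 0.0]}
{"travel":[0.0, 0.0, 0.19],"dr":[0.0, 0.0, 0.0]}
{"travel":[0.0, 0.0, 0.19],"dr":[0.0, 0.0, 0.0]}
5
```

```bash
python3 -m handwheel '[{"travel":[-0.05,0.09,0.16],"dr":[-0.01,-0.01,0]},{"travel":[0,0,0.19],"dr":[0,0,0]},{"travel":[0,0,0.19],"dr":[0,0,0]},{"travel":[0,0,0.19],"dr":[0,0,0]},{"travel":[0,0,0.19],"dr":[0,0,0]},{"travel":[0,0,0],"dr":[0,0,0]},{"travel":[0,0,0],"dr":[0,0,0]}]' -0.5
python3 - <<'E'
from h import *
plan(([.5165,.191,.115],Rz(122.5)))
E
```

```text
time_s: 2.73
eef_pos: [0.5158, 0.186, 0.1573]
eef_rot: [0.003, 0.485, 0.875, 0.003]
wrist_force: [0.5, 0.2, 1.3]
opening: 0.25
{"travel":[0.01, 0.01, 0.14],"dr":[0.01, 0.0, -0.01]}
{"travel":[0.01, 0.01, 0.14],"dr":[0.01, 0.0, -0.01]}
2
```

```bash
python3 -m handwheel '[{"travel":[0.01,0.02,0.14],"dr":[0,0,0]},{"travel":[0.01,0.01,0.14],"dr":[0,0,0]},{"travel":[0,0,0],"dr":[0,0,0]}]' && python3 -m handwheel '[{"travel":[0,0,0],"dr":[0,0,0]},{"travel":[0,0,0],"dr":[0,0,0]},{"travel":[0,0,0],"dr":[0,0,0]},{"travel":[0,0,0],"dr":[0,0,0]},{"travel":[0,0,0],"dr":[0,0,0]},{"travel":[0,0,0],"dr":[0,0,0]}]' -1
```

```text
time_s: 2.98
eef_pos: [0.5214, 0.1897, 0.1213]
eef_rot: [0.007, 0.486, 0.874, 0.005]
wrist_force: [-0.5, -1.0, 0.2]
opening: 0.25
time_s: 3.48
eef_pos: [0.5204, 0.1885, 0.1278]
eef_rot: [0.006, 0.487, 0.873, 0.005]
wrist_force: [-0.5, 0.8, -6.5]
opening: 0.091
```

```bash
python3 -m handwheel '[{"travel":[0,0,0],"dr":[0,0,0]},{"travel":[0,0,0],"dr":[0,0,0]},{"travel":[0,0,0],"dr":[0,0,0]}]' -0.5 && python3 -m handwheel '[{"travel":[0,0,0.1],"dr":[0,0,0]},{"travel":[0,0,0.05],"dr":[0,0,0]},{"travel":[0,0,0],"dr":[0,0,0]}]'
python3 - <<'E'
from h import *
goto([.5165,.191,.110],Rz(122.5));snap('side','s1',(280,260,400,400),4)
E
```

```text
time_s: 3.73
eef_pos: [0.5232, 0.1886, 0.131]
eef_rot: [0.009, 0.487, 0.873, 0.007]
wrist_force: [0.2, -0.4, -0.2]
opening: 0.25
time_s: 3.98
eef_pos: [0.5272, 0.1888, 0.1114]
eef_rot: [0.012, 0.487, 0.873, 0.009]
wrist_force: [-1.1, -0.2, 0.3]
opening: 0.248
travel total [ 0.05  -0.053  0.007]
dr total [ 0.052  0.025 -0.026]
```

View pics/s1.png

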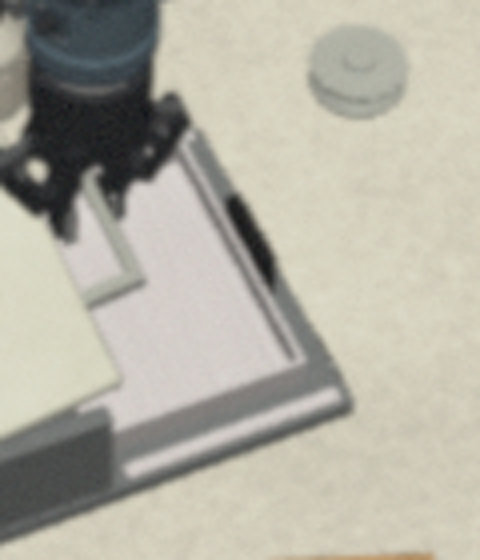

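The fingers straddle the bar, but 8 mm too far towards the lid. I'll correct that and close.

```bash
python3 -m handwheel '[{"travel":[0.05,-0.05,0.01],"dr":[0.05,0.02,-0.03]}]' && python3 -m handwheel '[{"travel":[0,0,0],"dr":[0,0,0]},{"travel":[0,0,0],"dr":[0,0,0]},{"travel":[0,0,0],"dr":[0,0,0]},{"travel":[0,0,0],"dr":[0,0,0]},{"travel":[0,0,0],"dr":[0,0,0]}]' -1
```

```text
time_s: 4.12
eef_pos: [0.5182, 0.1909, 0.1109]
eef_rot: [0.002, 0.48, 0.877, 0.0]
wrist_force: [0.6, 0.8, -0.1]
opening: 0.251
time_s: 4.53
eef_pos: [0.5182, 0.192, 0.1112]
eef_rot: [0.002, 0.481, 0.877, 0.001]
wrist_force: [0.1, 1.5, -2.9]
opening: 0.1
```

Run:
```python
import numpy as np
a=np.linspace(.117,1.06,13);x=-.21*np.cos(a)-.006*np.sin(a);z=.006*np.cos(a)+.21*np.sin(a)
print(np.round(np.c_[np.diff(x)/.15,-np.diff(z)/.15],3).tolist())
```

```text
[[0.014, -0.108], [0.023, -0.106], [0.031, -0.104], [0.039, -0.1], [0.047, -0.097], [0.055, -0.092], [0.062, -0.087], [0.069, -0.082], [0.076, -0.076], [0.082, -0.069], [0.087, -0.062], [0.092, -0.055]]
```

```bash
python3 -m handwheel '[{"travel":[0,0.014,-0.108],"dr":[0,0,0]},{"travel":[0,0.023,-0.106],"dr":[0,0,0]},{"travel":[0,0.031,-0.104],"dr":[0,0,0]},{"travel":[0,0.039,-0.1],"dr":[0,0,0]},{"travel":[0,0.047,-0.097],"dr":[0,0,0]},{"travel":[0,0.055,-0.092],"dr":[0,0,0]}]'
python3 - <<'E'
from h import *
b=np.array([.6918,.3026,.1]);o=ctrl.get_obs()
X=o['eef_pos']-.0187*R(o['eef_rot'])[:,2]-b;x=X[:2]@[.843,.537];print(x,X[2],np.hypot(x,X[2]),np.arctan2(X[2],-x)-.0286)
E
```

```text
time_s: 5.03
eef_pos: [0.5522, 0.2129, 0.1994]
eef_rot: [0.008, 0.483, 0.876, 0.011]
wrist_force: [13.7, 6.1, -21.6]
opening: 0.096
-0.1663648476927624 0.11813354921802818 0.20404116741158956 0.5888638655983556
```

```bash
python3 -m handwheel '[{"travel":[0,0.075,-0.08],"dr":[0,0,0]},{"travel":[0,0.08,-0.075],"dr":[0,0,0]},{"travel":[0,0.085,-0.07],"dr":[0,0,0]}]'
python3 - <<'E'
from h import *
b=np.array([.6918,.3026,.1]);o=ctrl.get_obs();print(np.round(R(o['eef_rot']),3))
X=o['eef_pos']-.0187*R(o['eef_rot'])[:,2]-b;x=X[:2]@[.843,.537];print(x,X[2],np.hypot(x,X[2]),np.arctan2(X[2],-x)-.0286)
E
```

```text
time_s: 5.28
eef_pos: [0.5772, 0.2286, 0.2317]
eef_rot: [0.003, 0.483, 0.876, 0.003]
wrist_force: [-3.9, -4.0, -3.3]
opening: 0.095
[[-0.533  0.846  0.008]
 [ 0.846  0.533  0.003]
 [-0.002  0.009 -1.   ]]
-0.1365032936542554 0.15043562623033566 0.20313548881909615 0.8053151060360357
```

```bash
python3 -m handwheel '[{"travel":[0,0.082,-0.076],"dr":[0,0,0]},{"travel":[0,0.086,-0.069],"dr":[0,0,0]},{"travel":[0,0.09,-0.06],"dr":[0,0,0]},{"travel":[0,0,0],"dr":[0,0,0]}]'
python3 - <<'E'
from h import *
o=ctrl.get_obs();print(np.round(R(o['eef_rot']),3))
for s in (0,.007):
    b=np.array([.6918+s*.843,.3026+s*.537,.1])
    X=o['eef_pos']-.0187*R(o['eef_rot'])[:,2]-b;x=X[:2]@[.843,.537];print(x,X[2],np.hypot(x,X[2]),np.arctan2(X[2],-x)-.0286)
E
```

```text
time_s: 5.62
eef_pos: [0.6077, 0.2476, 0.2577]
eef_rot: [-0.002, 0.484, 0.875, -0.003]
wrist_force: [-1.4, 2.9, 5.8]
opening: 0.097
[[-0.532  0.847 -0.006]
 [ 0.847  0.532 -0.003]
 [ 0.001 -0.007 -1.   ]]
-0.100293341158254 0.1764332898812452 0.20294693902349312 1.025299174065244
-0.10728646715825405 0.1764332898812452 0.20649235291801638 0.995853047800378
```

```bash
python3 -m handwheel '[{"travel":[0,0.07,-0.045],"dr":[0,0,0]},{"travel":[0,0,0],"dr":[0,0,0]}]'; python3 -m handwheel '[{"travel":[0,0,0],"dr":[0,0,0]},{"travel":[0,0,0],"dr":[0,0,0]},{"travel":[0,0,0],"dr":[0,0,0]}]' -0.6; python3 -m handwheel '[{"travel":[0,0,-0.12],"dr":[0,0,0]},{"travel":[0,0,-0.2],"dr":[0,0,0]},{"travel":[0,-0.1,-0.2],"dr":[0,0,0]},{"travel":[0,-0.2,-0.1],"dr":[0,0,0]},{"travel":[0,-0.25,0],"dr":[0,0,0]},{"travel":[0,-0.25,0],"dr":[0,0,0]},{"travel":[0,-0.25,0],"dr":[0,0,0]}]'
python3 - <<'E'
from h import *
c=snap('side','s2',(190,230,400,420),3);print(ctrl.get_obs()['eef_pos'])
for a in (.95,1.05,1.15):
    for s in(0,.007):
        x=-.21*np.cos(a)-.006*np.sin(a)+s;X=[.6918+x*.843,.3026+x*.537,.1+.006*np.cos(a)+.21*np.sin(a)]
        print(a,s,[((proj(c,np.array(X)+k*np.array([-.537,.843,0]))-[190,230])*3).round() for k in(-.065,.065)])
E
```

```text
time_s: 5.78
eef_pos: [0.6155, 0.2524, 0.2625]
eef_rot: [-0.003, 0.484, 0.875, -0.004]
wrist_force: [0.3, 2.0, 4.9]
opening: 0.092
time_s: 6.03
eef_pos: [0.6151, 0.2515, 0.2628]
eef_rot: [-0.002, 0.484, 0.875, -0.004]
wrist_force: [0.5, -0.1, 0.3]
opening: 0.198
time_s: 6.62
eef_pos: [0.4799, 0.1653, 0.3602]
eef_rot: [-0.001, 0.483, 0.875, -0.004]
wrist_force: [-0.7, -1.0, 0.9]
opening: 0.195
[0.47375955 0.1630364  0.35945994]
0.95 0 [array([221., 114.]), array([281., 234.])]
0.95 0.007 [array([213., 117.]), array([273., 237.])]
1.05 0 [array([200., 112.]), array([259., 232.])]
1.05 0.007 [array([192., 114.]), array([250., 235.])]
1.15 0 [array([177., 111.]), array([235., 233.])]
1.15 0.007 [array([169., 114.]), array([227., 236.])]
```

View pics/s2.png

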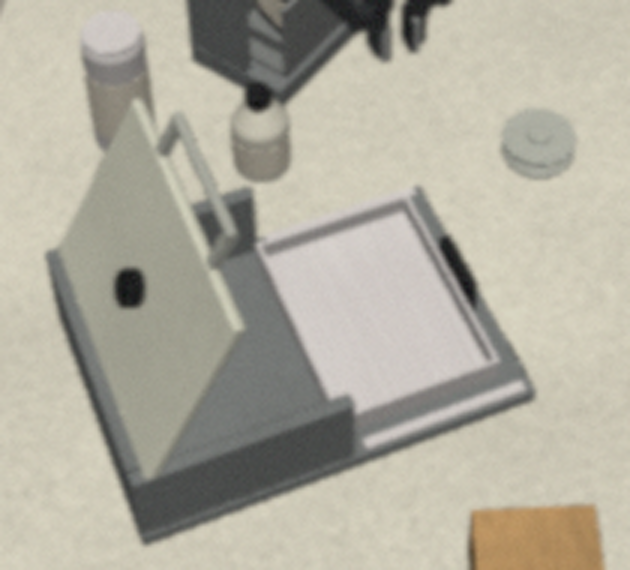

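The lid stands up and the bar runs (182,116)–(232,238) in the crop. I'll fit its angle properly across the views.

Run:
```python
from h import *
import json
from scipy.optimize import least_squares
ct=viewer.get_calibration('top');cs=viewer.get_calibration('side');cw=json.load(open('pics/w1.json'))
T=lambda u,v:(165+u/2.66,155+v/2.66)
S=lambda u,v:(195+u/2.1,140+v/2.1)
S2=lambda u,v:(190+u/3,230+v/3)
# (cam, which angle, x,y,z in lid, pixel); 'f','b' front/back x unknown
O=[(cw,0,'bar',0,.006,(336,240)),(ct,0,'bar',0,.006,T(204,243)),(cs,0,'bar',0,.006,S(232,365)),
(cw,0,'f',.123,.012,(381,104)),(cw,0,'f',-.123,.012,(370,348)),(cw,0,'b',.123,.012,(579,110)),(cw,0,'b',-.123,.012,(533,341)),
(ct,0,'f',.123,.012,T(103,272)),(ct,0,'f',-.123,.012,T(282,165)),(cs,0,'f',.123,.012,S(241,455)),(cs,0,'f',-.123,.012,S(168,304)),
(cs,1,'bar',0,.006,S2(207,178)),(cs,1,'f',-.123,.012,S2(137,103)),(cs,1,'f',.123,.012,S2(243,327)),(cs,1,'b',.123,.012,S2(150,476)),(cs,1,'b',-.123,.012,S2(60,256))]
def f(p):
    hx,hy,yw,a0,a1,fx,bx=p;r=[]
    for c,k,X,y,z,px in O:
        x={'bar':-.21,'f':fx,'b':bx}[X];a=(a0,a1)[k]
        l=x*np.cos(a)+z*np.sin(a) if 0 else x*np.cos(a)-z*np.sin(a)*1
        # front(-x) rises with a
        l=x*np.cos(a)+z*np.sin(a);h=-x*np.sin(a)+z*np.cos(a)
        P=[hx+l*np.cos(yw)-y*np.sin(yw),hy+l*np.sin(yw)+y*np.cos(yw),.1+h];r+=list(proj(c,P)-px)
    return np.array(r)
s=least_squares(f,[.69,.3,.57,.12,1.05,-.175,-.01],loss='soft_l1');print(np.round(s.x,4),np.degrees(s.x[2]));print(np.round(f(s.x),1))
```

```text
[ 0.6931  0.3031  0.5727  0.0698  1.0615 -0.1725  0.0099] 32.81467008458447
[-0.4 -0.1  1.5 -0.3  0.   1.5 -0.2 -0.1 -0.3  3.8  0.2 -4.6 -0.6  4.4
 -1.5  0.7 -0.9 -3.5  1.5  0.8 -0.9  0.1  1.4 -1.3 -1.  -1.4 -0.3  0.9
 -1.4  2.4 -2.2 -1.7]
```

Run:
```python
from h import *
plan(([.50,-.22,.29],Rz(63.6)))
```

```text
{"travel":[-0.2, -0.11, 0.04],"dr":[-0.0, 0.0, 0.18]}
{"travel":[-0.21, -0.09, 0.04],"dr":[-0.0, 0.0, 0.18]}
{"travel":[-0.22, -0.07, 0.04],"dr":[-0.0, 0.0, 0.18]}
{"travel":[-0.23, -0.05, 0.04],"dr":[-0.0, 0.0, 0.18]}
{"travel":[-0.23, -0.03, 0.04],"dr":[-0.0, 0.0, 0.18]}
{"travel":[-0.23, -0.01, 0.04],"dr":[-0.0, 0.0, 0.18]}
{"travel":[-0.23, 0.02, 0.04],"dr":[-0.0, 0.0, 0.18]}
{"travel":[-0.23, 0.04, 0.04],"dr":[-0.0, 0.0, 0.18]}
{"travel":[-0.23, 0.06, 0.04],"dr":[-0.0, 0.0, 0.18]}
{"travel":[-0.22, 0.08, 0.04],"dr":[-0.0, 0.0, 0.18]}
{"travel":[-0.21, 0.1, 0.04],"dr":[-0.0, 0.0, 0.18]}
11
```

```bash
python3 -m handwheel '[{"travel":[-0.2,-0.11,0.04],"dr":[0,0,0.18]},{"travel":[-0.21,-0.09,0.04],"dr":[0,0,0.18]},{"travel":[-0.22,-0.07,0.04],"dr":[0,0,0.18]},{"travel":[-0.23,-0.05,0.04],"dr":[0,0,0.18]},{"travel":[-0.23,-0.03,0.04],"dr":[0,0,0.18]},{"travel":[-0.23,-0.01,0.04],"dr":[0,0,0.18]},{"travel":[-0.23,0.02,0.04],"dr":[0,0,0.18]},{"travel":[-0.23,0.04,0.04],"dr":[0,0,0.18]},{"travel":[-0.23,0.06,0.04],"dr":[0,0,0.18]},{"travel":[-0.22,0.08,0.04],"dr":[0,0,0.18]},{"travel":[-0.21,0.1,0.04],"dr":[0,0,0.18]},{"travel":[0,0,0],"dr":[0,0,0]},{"travel":[0,0,0],"dr":[0,0,0]}]' -0.5
python3 - <<'E'
from h import *
o=ctrl.get_obs();c=snap('wrist','w2');print(np.round(R(o['eef_rot']),3))
import json;json.dump({k:np.array(v).tolist() for k,v in c.items()},open('pics/w2.json','w'))
x=np.array([.896,-.445,0]);y=np.array([.445,.896,0])
for n,p in [('bar',[.505,-.2235,.12]),]:
    for k in (-.065,0,.065): print(n,k,proj(c,p+k*y).round())
E
```

```text
time_s: 7.75
eef_pos: [0.4828, -0.2392, 0.3017]
eef_rot: [0.01, 0.866, 0.499, 0.001]
wrist_force: [0.8, -0.1, 1.0]
opening: 0.252
[[ 0.502  0.865  0.012]
 [ 0.865 -0.501 -0.016]
 [-0.008  0.019 -1.   ]]
bar -0.065 [332. 263.]
bar 0 [328. 200.]
bar 0.065 [324. 129.]
```

View pics/w2.png

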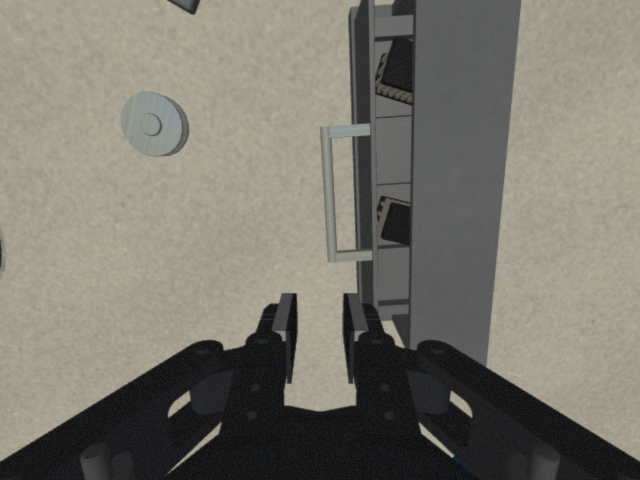

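The bar at (326,126)–(332,262) matches the predicted position. The filters are in the +0.1155 and −0.0385 pockets, and the other two are empty. Now I'll descend.

Run:
```python
from h import *
plan(([.505,-.2235,.25],Rz(63.6)),([.505,-.2235,.15],Rz(63.6)))
```

```text
{"travel":[0.08, 0.03, 0.17],"dr":[0.02, 0.01, -0.06]}
{"travel":[0.08, 0.04, 0.17],"dr":[0.02, 0.01, -0.06]}
{"travel":[0.0, 0.0, 0.22],"dr":[0.0, 0.0, 0.0]}
{"travel":[0.0, 0.0, 0.22],"dr":[0.0, 0.0, 0.0]}
{"travel":[0.0, 0.0, 0.22],"dr":[0.0, 0.0, 0.0]}
5
```

```bash
python3 -m handwheel '[{"travel":[0.08,0.03,0.17],"dr":[0.02,0.01,-0.06]},{"travel":[0.08,0.04,0.17],"dr":[0.02,0.01,-0.06]},{"travel":[0,0,0.22],"dr":[0,0,0]},{"travel":[0,0,0.22],"dr":[0,0,0]},{"travel":[0,0,0.22],"dr":[0,0,0]},{"travel":[0,0,0],"dr":[0,0,0]}]'
python3 - <<'E'
from h import *
goto([.505,-.2235,.101],Rz(63.6))
E
```

```text
time_s: 8.3
eef_pos: [0.5087, -0.2187, 0.1541]
eef_rot: [0.005, 0.846, 0.533, 0.003]
wrist_force: [-1.3, 1.2, -1.3]
opening: 0.246
travel total [-0.039 -0.013  0.354]
dr total [0.023 0.001 0.028]
```

```bash
python3 -m handwheel '[{"travel":[-0.02,-0.01,0.17],"dr":[0.02,0,0.03]},{"travel":[-0.02,0,0.17],"dr":[0,0,0]},{"travel":[0,0,0],"dr":[0,0,0]}]'
python3 - <<'E'
from h import *
goto([.505,-.2235,.101],Rz(63.6))
E
```

```text
time_s: 8.55
eef_pos: [0.5072, -0.2209, 0.1065]
eef_rot: [0.003, 0.848, 0.529, 0.001]
wrist_force: [-0.9, 1.7, -0.9]
opening: 0.251
travel total [-0.022 -0.006  0.037]
dr total [0.011 0.001 0.011]
```

```bash
python3 -m handwheel '[{"travel":[-0.02,-0.01,0.045],"dr":[0.01,0,0]}]'; python3 -m handwheel '[{"travel":[0,0,0],"dr":[0,0,0]},{"travel":[0,0,0],"dr":[0,0,0]},{"travel":[0,0,0],"dr":[0,0,0]},{"travel":[0,0,0],"dr":[0,0,0]},{"travel":[0,0,0],"dr":[0,0,0]}]' -1
python3 - <<'E'
from h import *
o=ctrl.get_obs();p0=np.array(o['eef_pos'])
# rigid turn about pivot by t
x=np.array([.896,-.445,0]);piv=p0-.0187*R(o['eef_rot'])[:,2]; print('bar',piv); piv=np.array([piv[0],piv[1],.12])+.04*x-[0,0,.088]
ax=np.array([.445,.896,0]); w=[]
for t in np.linspace(0,.57,11)[1:]:
    # forward & down: z -> -x ; rotation about y by -t
    Q=Rn.from_rotvec(-ax*t).as_matrix(); w.append((piv+Q@(p0-piv),Q@R(o['eef_rot'])))
plan(*w)
E
```

```text
time_s: 8.63
eef_pos: [0.5062, -0.2229, 0.1025]
eef_rot: [0.002, 0.848, 0.53, 0.001]
wrist_force: [0.4, -0.3, 1.2]
opening: 0.251
time_s: 9.05
eef_pos: [0.5069, -0.223, 0.1038]
eef_rot: [0.003, 0.848, 0.531, 0.001]
wrist_force: [2.7, -3.3, -14.6]
opening: 0.09
bar [ 0.50678823 -0.22286362  0.12254444]
{"travel":[0.0, -0.03, 0.02],"dr":[-0.11, -0.0, 0.0]}
{"travel":[0.0, -0.03, 0.02],"dr":[-0.11, -0.0, 0.0]}
{"travel":[0.0, -0.03, 0.02],"dr":[-0.11, -0.0, 0.0]}
{"travel":[0.0, -0.03, 0.02],"dr":[-0.11, -0.0, 0.0]}
{"travel":[0.0, -0.03, 0.02],"dr":[-0.11, -0.0, 0.0]}
{"travel":[0.0, -0.03, 0.02],"dr":[-0.11, -0.0, 0.0]}
{"travel":[0.0, -0.03, 0.02],"dr":[-0.11, -0.0, 0.0]}
{"travel":[0.0, -0.03, 0.02],"dr":[-0.11, -0.0, 0.0]}
{"travel":[0.0, -0.03, 0.02],"dr":[-0.11, -0.0, 0.0]}
{"travel":[0.0, -0.03, 0.02],"dr":[-0.11, -0.0, 0.0]}
10
```

```bash
python3 -m handwheel '[{"travel":[0,-0.028,0.015],"dr":[-0.11,0,0]},{"travel":[0,-0.028,0.015],"dr":[-0.11,0,0]},{"travel":[0,-0.028,0.015],"dr":[-0.11,0,0]},{"travel":[0,-0.028,0.015],"dr":[-0.11,0,0]},{"travel":[0,-0.028,0.015],"dr":[-0.11,0,0]}]'
cat >> h.py <<'E'
def bint():
    o=ctrl.get_obs();r=R(o['eef_rot']);b=o['eef_pos']-.0187*r[:,2]
    piv=np.array([.505,-.2235,.032])+.04*np.array([.896,-.445,0]);d=b-piv;x=d@[.896,-.445,0]
    print('bin t',np.arctan2(-x,d[2])-np.arctan2(.04,.088),'rad',np.hypot(x,d[2]),'tilt',np.degrees(np.arcsin(r[:,2]@[.896,-.445,0])))
E
python3 -c "from h import *;bint()"
```

```text
time_s: 9.47
eef_pos: [0.5019, -0.2206, 0.0998]
eef_rot: [0.141, 0.836, 0.523, 0.087]
wrist_force: [19.1, -1.9, -20.5]
opening: 0.089
bin t 0.1045850830726952 rad 0.09908587098512565 tilt 19.088450156877283
```

```bash
python3 -m handwheel '[{"travel":[0,-0.05,0.06],"dr":[0,0,0]},{"travel":[0,-0.06,0.05],"dr":[0,0,0]},{"travel":[0,-0.06,0.05],"dr":[0,0,0]}]';python3 -c "from h import *;bint()"
```

```text
time_s: 9.72
eef_pos: [0.4949, -0.2166, 0.0881]
eef_rot: [0.152, 0.833, 0.524, 0.093]
wrist_force: [-43.5, 22.1, 69.4]
opening: 0.089
bin t 0.24649396334935125 rad 0.09421264033675998 tilt 20.531990051560953
```

```bash
python3 -m handwheel '[{"travel":[0,-0.04,-0.01],"dr":[0,0,0]},{"travel":[0,-0.05,0.015],"dr":[-0.02,0,0]}]';python3 -c "from h import *;bint()"
```

```text
time_s: 9.88
eef_pos: [0.4911, -0.2154, 0.0914]
eef_rot: [0.166, 0.831, 0.522, 0.1]
wrist_force: [21.7, -1.3, -13.6]
opening: 0.088
bin t 0.26237163181312817 rad 0.0993351427060822 tilt 22.382375406229936
```

```bash
python3 -m handwheel '[{"travel":[0,-0.065,0.032],"dr":[-0.04,0,0]},{"travel":[0,-0.065,0.032],"dr":[-0.04,0,0]}]';python3 -c "from h import *;bint()"
```

```text
time_s: 10.05
eef_pos: [0.486, -0.2128, 0.0851]
eef_rot: [0.192, 0.825, 0.519, 0.116]
wrist_force: [-3.2, 9.5, 17.1]
opening: 0.087
bin t 0.35939292130818823 rad 0.09890670782856675 tilt 25.9616874503956
```

```bash
python3 -m handwheel '[{"travel":[0,-0.065,0.028],"dr":[-0.06,0,0]},{"travel":[0,-0.065,0.03],"dr":[-0.06,0,0]}]';python3 -c "from h import *;bint()"; python3 -m handwheel '[{"travel":[0,-0.065,0.03],"dr":[-0.04,0,0]},{"travel":[0,-0.065,0.03],"dr":[-0.03,0,0]}]';python3 -c "from h import *;bint()"
```

```text
time_s: 10.22
eef_pos: [0.4813, -0.2106, 0.0784]
eef_rot: [0.227, 0.816, 0.514, 0.137]
wrist_force: [10.7, 12.6, 6.3]
opening: 0.088
bin t 0.45995558661252356 rad 0.09888812206627107 tilt 30.790277412560695
time_s: 10.38
eef_pos: [0.4782, -0.2097, 0.0714]
eef_rot: [0.252, 0.808, 0.51, 0.152]
wrist_force: [15.5, 23.4, 42.5]
opening: 0.092
bin t 0.547812628682554 rad 0.0976104552435821 tilt 34.264167126455845
```

```bash
python3 -m handwheel '[{"travel":[0,0,0],"dr":[0,0,0]},{"travel":[0,0,0],"dr":[0,0,0]},{"travel":[0,0,0],"dr":[0,0,0]},{"travel":[0,0,0],"dr":[0,0,0]}]' -0.5;python3 -m handwheel '[{"travel":[0,0,-0.1],"dr":[0,0,0]},{"travel":[0,0,-0.2],"dr":[0,0,0]},{"travel":[0,0,-0.25],"dr":[0,0,0]},{"travel":[0,0,-0.25],"dr":[0,0,0]},{"travel":[0,0,-0.25],"dr":[0,0,0]}]'
python3 - <<'E'
from h import *
# filter approach: tool z=-binz(t), tool x=-binx, tool y = z x x
t=.55;bx0=np.array([.896,-.445,0]);up=np.array([0,0,1.])
bz=-np.sin(t)*bx0+np.cos(t)*up;bx=np.cos(t)*bx0+np.sin(t)*up
Rt=np.c_[-bx,np.cross(-bz,-bx),-bz]
piv=np.array([.505,-.2235,.032])+.04*bx0;y=np.array([.445,.896,0])
for yy in (-.0385,.1155): print('filter',yy,piv+yy*y+.038*bx+.035*bz)
F=piv-.0385*y+.035*bx
plan((F+.22*bz,Rt))
E
```

```text
time_s: 10.72
eef_pos: [0.4829, -0.2112, 0.0791]
eef_rot: [0.258, 0.805, 0.511, 0.155]
wrist_force: [-1.8, 0.0, -2.0]
opening: 0.252
time_s: 11.13
eef_pos: [0.399, -0.1699, 0.2052]
eef_rot: [0.25, 0.808, 0.511, 0.151]
wrist_force: [1.3, -0.9, 0.8]
opening: 0.249
filter -0.0385 [ 0.53634278 -0.28207134  0.08170047]
filter 0.1155 [ 0.60487278 -0.14408734  0.08170047]
{"travel":[-0.02, 0.04, 0.01],"dr":[0.0, 0.0, -0.21]}
{"travel":[-0.02, 0.04, 0.01],"dr":[0.0, 0.0, -0.21]}
{"travel":[-0.03, 0.03, 0.01],"dr":[0.0, 0.0, -0.21]}
{"travel":[-0.03, 0.03, 0.01],"dr":[0.0, 0.0, -0.21]}
{"travel":[-0.03, 0.03, 0.01],"dr":[0.0, 0.0, -0.21]}
{"travel":[-0.04, 0.02, 0.01],"dr":[0.0, 0.0, -0.21]}
{"travel":[-0.04, 0.02, 0.01],"dr":[0.0, 0.0, -0.21]}
{"travel":[-0.04, 0.01, 0.01],"dr":[0.0, 0.0, -0.21]}
{"travel":[-0.04, 0.01, 0.01],"dr":[0.0, 0.0, -0.21]}
{"travel":[-0.04, 0.0, 0.01],"dr":[0.0, 0.0, -0.21]}
{"travel":[-0.04, -0.0, 0.01],"dr":[0.0, 0.0, -0.21]}
{"travel":[-0.04, -0.01, 0.01],"dr":[0.0, 0.0, -0.21]}
{"travel":[-0.04, -0.01, 0.01],"dr":[0.0, 0.0, -0.21]}
{"travel":[-0.04, -0.01, 0.01],"dr":[0.0, 0.0, -0.21]}
14
```

```bash
python3 -m handwheel '[{"travel":[-0.02,0.04,0.01],"dr":[0,0,-0.21]},{"travel":[-0.02,0.04,0.01],"dr":[0,0,-0.21]},{"travel":[-0.03,0.03,0.01],"dr":[0,0,-0.21]},{"travel":[-0.03,0.03,0.01],"dr":[0,0,-0.21]},{"travel":[-0.03,0.03,0.01],"dr":[0,0,-0.21]},{"travel":[-0.04,0.02,0.01],"dr":[0,0,-0.21]},{"travel":[-0.04,0.02,0.01],"dr":[0,0,-0.21]},{"travel":[-0.04,0.01,0.01],"dr":[0,0,-0.21]},{"travel":[-0.04,0.01,0.01],"dr":[0,0,-0.21]},{"travel":[-0.04,0,0.01],"dr":[0,0,-0.21]},{"travel":[-0.04,0,0.01],"dr":[0,0,-0.21]},{"travel":[-0.04,-0.01,0.01],"dr":[0,0,-0.21]},{"travel":[-0.04,-0.01,0.01],"dr":[0,0,-0.21]},{"travel":[-0.04,-0.01,0.01],"dr":[0,0,-0.21]},{"travel":[0,0,0],"dr":[0,0,0]}]' 0.5
cat >> h.py <<'E'
def binframe(t):
    bx0=np.array([.896,-.445,0]);up=np.array([0,0,1.]);bz=-np.sin(t)*bx0+np.cos(t)*up;bx=np.cos(t)*bx0+np.sin(t)*up
    return np.array([.505,-.2235,.032])+.04*bx0,bx,np.array([.445,.896,0]),bz,np.c_[-bx,np.cross(-bz,-bx),-bz]
E
python3 - <<'E'
from h import *
import json
o=ctrl.get_obs();c=snap('wrist','w3');print(np.round(R(o['eef_rot']),3));json.dump({k:np.array(v).tolist() for k,v in c.items()},open('pics/w3.json','w'))
p,bx,y,bz,Rt=binframe(.56);print(Rt.round(3))
bp=p-.04*bx+.088*bz
print('bar',[proj(c,bp+k*y).round() for k in(-.065,.065)],'plate top',[proj(c,p+.095*bz+k*y).round() for k in(-.175,.175)])
E
```

```text
time_s: 12.38
eef_pos: [0.4564, -0.2476, 0.2726]
eef_rot: [0.303, 0.185, 0.93, -0.097]
wrist_force: [1.0, 0.1, 0.5]
opening: 0.748
[[-0.747  0.403  0.528]
 [ 0.285  0.913 -0.292]
 [-0.6   -0.067 -0.797]]
[[-0.759  0.445  0.476]
 [ 0.377  0.896 -0.236]
 [-0.531  0.    -0.847]]
bar [array([310.,  89.]), array([475., 102.])] plate top [array([172., 132.]), array([601., 166.])]
```

View pics/w3.png

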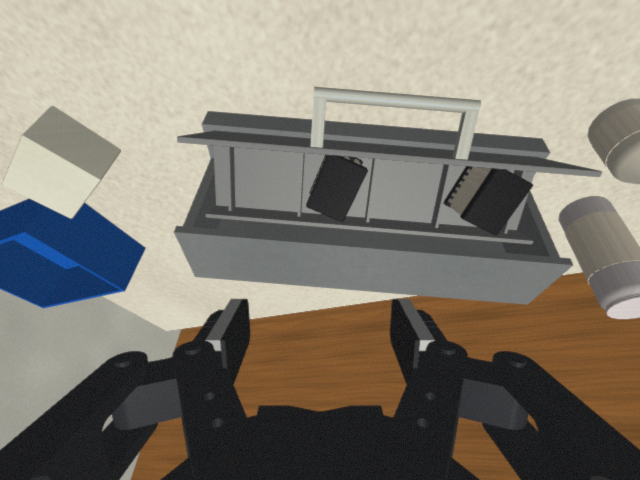

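Run:
```python
import cv2,numpy as np
a=np.load('pics/w3.npy')[130:250,290:550]
cv2.imwrite('pics/w3c.png',cv2.resize(a,None,fx=3,fy=3,interpolation=cv2.INTER_CUBIC))
```

```text
(no output)
```

View pics/w3c.png

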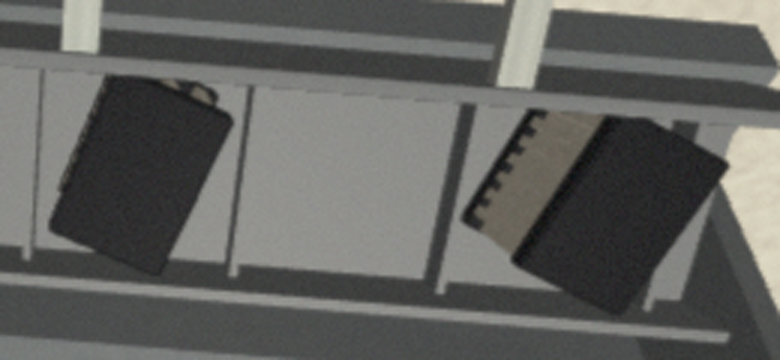

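```bash
cat >> h.py <<'E'
def backplane(c,u,v,p,n):
    K=np.array(c['camera_matrix']);r=np.array(c['R']);t=np.array(c['t']);o=-r.T@t;d=r.T@np.linalg.inv(K)@[u,v,1]
    return o+d*((p-o)@n)/(d@n)
E
python3 - <<'E'
from h import *
import json
c=json.load(open('pics/w3.json'));p,bx,y,bz,Rt=binframe(.56)
for nm,q in [('b',[(112,78),(232,122),(160,275),(52,232)]),('a',[(610,118),(727,165),(625,312),(515,258)]),('bar',[(72,-121),(570,-79)]),('divbase',[(252,90),(232,273),(466,105),(440,290)])]:
    h={'bar':.088,'divbase':.022}.get(nm,.069)
    L=[]
    for u,v in q:
        X=backplane(c,290+u/3,130+v/3,p+h*bz,bz)-p;L.append([X@bx,X@y])
    L=np.array(L);print(nm,L.round(4).tolist(),'mean',L.mean(0).round(4))
    if len(q)==4:
        for i in range(4):
            d=L[(i+1)%4]-L[i];print('  side',np.linalg.norm(d).round(4),'ang from bx',np.degrees(np.arctan2(d[1],d[0])).round(1))
E
```

```text
b [[0.0116, -0.0474], [0.0216, -0.01], [0.0714, -0.0269], [0.0602, -0.0624]] mean [ 0.0412 -0.0367]
  side 0.0387 ang from bx 75.0
  side 0.0525 ang from bx -18.8
  side 0.0373 ang from bx -107.5
  side 0.0508 ang from bx 162.8
a [[0.0116, 0.1022], [0.0225, 0.1406], [0.0711, 0.1227], [0.0564, 0.084]] mean [0.0404 0.1123]
  side 0.0399 ang from bx 74.1
  side 0.0518 ang from bx -20.2
  side 0.0414 ang from bx -110.8
  side 0.0484 ang from bx 157.9
bar [[-0.0398, -0.062], [-0.0393, 0.0696]] mean [-0.0396  0.0038]
divbase [[0.0162, 0.001], [0.0818, 0.0024], [0.0155, 0.0748], [0.0818, 0.0793]] mean [0.0488 0.0394]
  side 0.0656 ang from bx 1.2
  side 0.0983 ang from bx 132.5
  side 0.0665 ang from bx 3.8
  side 0.1022 ang from bx -130.0
```

```bash
cat >> h.py <<'E'
def fil(cx,cy,h,phi=-18,t=.56):
    p,bx,y,bz,Rt=binframe(t); return p+cx*bx+cy*y+h*bz, Rn.from_rotvec(bz*np.radians(phi)).as_matrix()@Rt
E
python3 - <<'E'
from h import *
plan(fil(.041,-.0367,.15),fil(.041,-.0367,.10))
E
```

```text
{"travel":[0.05, 0.02, 0.15],"dr":[-0.01, 0.04, 0.18]}
{"travel":[0.05, 0.01, 0.15],"dr":[-0.01, 0.04, 0.18]}
{"travel":[0.05, 0.01, 0.15],"dr":[-0.01, 0.04, 0.18]}
{"travel":[0.05, 0.0, 0.15],"dr":[-0.01, 0.04, 0.18]}
{"travel":[-0.0, -0.0, 0.17],"dr":[-0.0, 0.0, -0.0]}
{"travel":[-0.0, -0.0, 0.17],"dr":[-0.0, 0.0, -0.0]}
6
```

```bash
python3 -m handwheel '[{"travel":[0.05,0.02,0.15],"dr":[-0.01,0.04,0.18]},{"travel":[0.05,0.01,0.15],"dr":[-0.01,0.04,0.18]},{"travel":[0.05,0.01,0.15],"dr":[-0.01,0.04,0.18]},{"travel":[0.05,0,0.15],"dr":[-0.01,0.04,0.18]},{"travel":[0,0,0.15],"dr":[0,0,0]},{"travel":[0,0,0.1],"dr":[0,0,0]},{"travel":[0,0,0],"dr":[0,0,0]}]' 0.45
python3 -c "
from h import *
plan(fil(.041,-.0367,.036),step=.02)"
```

```text
time_s: 13.02
eef_pos: [0.5037, -0.263, 0.1489]
eef_rot: [0.28, 0.379, 0.882, -0.013]
wrist_force: [-0.9, 0.3, -0.1]
opening: 0.728
{"travel":[0.0, -0.0, 0.13],"dr":[0.0, 0.0, -0.02]}
{"travel":[0.0, -0.0, 0.13],"dr":[0.0, 0.0, -0.02]}
{"travel":[0.0, -0.0, 0.13],"dr":[0.0, 0.0, -0.02]}
{"travel":[0.0, -0.0, 0.13],"dr":[0.0, 0.0, -0.02]}
4
```

```bash
python3 -m handwheel '[{"travel":[0,0,0.13],"dr":[0,0,-0.02]},{"travel":[0,0,0.13],"dr":[0,0,-0.02]},{"travel":[0,0,0.13],"dr":[0,0,-0.02]},{"travel":[0,0,0.1],"dr":[0,0,-0.02]}]'
python3 -c "
from h import *
goto(*fil(.041,-.0367,.036))"
```

```text
time_s: 13.35
eef_pos: [0.5407, -0.2807, 0.0899]
eef_rot: [0.282, 0.364, 0.887, -0.019]
wrist_force: [0.2, -0.4, 0.1]
opening: 0.729
travel total [ 0.026 -0.018  0.025]
dr total [ 0.013  0.022 -0.009]
```

```bash
python3 -m handwheel '[{"travel":[0.02,-0.02,0.03],"dr":[0.01,0.02,0]}]';python3 -m handwheel '[{"travel":[0,0,0],"dr":[0,0,0]},{"travel":[0,0,0],"dr":[0,0,0]},{"travel":[0,0,0],"dr":[0,0,0]},{"travel":[0,0,0],"dr":[0,0,0]},{"travel":[0,0,0],"dr":[0,0,0]}]' -1
python3 -c "
from h import *
X,r=fil(.041,-.0367,.036);print(X)
goto(X,r)
plan(fil(.041,-.0367,.15))"
```

```text
time_s: 13.43
eef_pos: [0.5392, -0.2817, 0.0832]
eef_rot: [0.276, 0.366, 0.889, -0.018]
wrist_force: [-0.3, 0.4, -0.3]
opening: 0.726
time_s: 13.85
eef_pos: [0.5382, -0.2811, 0.0861]
eef_rot: [0.276, 0.368, 0.888, -0.017]
wrist_force: [-0.1, 0.3, -0.2]
opening: 0.46
[ 0.53849932 -0.28113177  0.08427982]
travel total [ 0.005 -0.001  0.011]
dr total [ 0.005 -0.002 -0.021]
{"travel":[0.0, 0.0, -0.19],"dr":[0.0, -0.0, -0.01]}
{"travel":[0.0, 0.0, -0.19],"dr":[0.0, -0.0, -0.01]}
{"travel":[0.0, 0.0, -0.19],"dr":[0.0, -0.0, -0.01]}
{"travel":[0.0, -0.0, -0.19],"dr":[0.0, -0.0, -0.01]}
4
```

```bash
python3 -m handwheel '[{"travel":[0,0,-0.1],"dr":[0,0,0]},{"travel":[0,0,-0.15],"dr":[0,0,0]},{"travel":[0,0,-0.2],"dr":[0,0,0]},{"travel":[0,0,-0.2],"dr":[0,0,0]},{"travel":[0,0,-0.2],"dr":[0,0,0]}]'
python3 -c "
from h import *
plan(([.44,-.05,.25],Rz(122.6)),([.466,.212,.22],Rz(122.6)),([.466,.212,.12],Rz(122.6)))"
```

```text
time_s: 14.27
eef_pos: [0.4755, -0.2511, 0.1964]
eef_rot: [0.275, 0.37, 0.887, -0.018]
wrist_force: [0.2, 0.2, 0.1]
opening: 0.464
{"travel":[0.14, 0.15, -0.12],"dr":[0.08, 0.16, 0.07]}
{"travel":[0.15, 0.14, -0.12],"dr":[0.08, 0.16, 0.07]}
{"travel":[0.17, 0.13, -0.11],"dr":[0.08, 0.16, 0.07]}
{"travel":[0.18, 0.12, -0.1],"dr":[0.08, 0.16, 0.07]}
{"travel":[0.19, 0.11, -0.09],"dr":[0.08, 0.16, 0.07]}
{"travel":[0.2, 0.1, -0.07],"dr":[0.08, 0.16, 0.07]}
{"travel":[0.17, 0.14, 0.02],"dr":[0.0, 0.0, 0.0]}
{"travel":[0.17, 0.14, 0.02],"dr":[0.0, 0.0, 0.0]}
{"travel":[0.17, 0.14, 0.02],"dr":[0.0, 0.0, 0.0]}
{"travel":[0.17, 0.14, 0.02],"dr":[0.0, 0.0, 0.0]}
{"travel":[0.17, 0.14, 0.02],"dr":[0.0, 0.0, 0.0]}
{"travel":[0.17, 0.14, 0.02],"dr":[0.0, 0.0, 0.0]}
{"travel":[0.17, 0.14, 0.02],"dr":[0.0, 0.0, 0.0]}
{"travel":[0.17, 0.14, 0.02],"dr":[0.0, 0.0, 0.0]}
{"travel":[0.0, 0.0, 0.22],"dr":[0.0, 0.0, 0.0]}
{"travel":[0.0, 0.0, 0.22],"dr":[0.0, 0.0, 0.0]}
{"travel":[0.0, 0.0, 0.22],"dr":[0.0, 0.0, 0.0]}
17
```

```bash
python3 -m handwheel '[{"travel":[0.14,0.15,-0.12],"dr":[0.08,0.16,0.07]},{"travel":[0.15,0.14,-0.12],"dr":[0.08,0.16,0.07]},{"travel":[0.17,0.13,-0.11],"dr":[0.08,0.16,0.07]},{"travel":[0.18,0.12,-0.1],"dr":[0.08,0.16,0.07]},{"travel":[0.19,0.11,-0.09],"dr":[0.08,0.16,0.07]},{"travel":[0.2,0.1,-0.07],"dr":[0.08,0.16,0.07]},{"travel":[0.17,0.14,0.02],"dr":[0,0,0]},{"travel":[0.17,0.14,0.02],"dr":[0,0,0]},{"travel":[0.17,0.14,0.02],"dr":[0,0,0]},{"travel":[0.17,0.14,0.02],"dr":[0,0,0]},{"travel":[0.17,0.14,0.02],"dr":[0,0,0]},{"travel":[0.17,0.14,0.02],"dr":[0,0,0]},{"travel":[0.15,0.12,0.02],"dr":[0,0,0]},{"travel":[0,0,0],"dr":[0,0,0]}]'
python3 -c "
from h import *
print(np.round(R(ctrl.get_obs()['eef_rot']),2))
plan(([.466,.212,.20],Rz(122.6)),([.466,.212,.12],Rz(122.6)))"
```

```text
time_s: 15.43
eef_pos: [0.4749, 0.1837, 0.2387]
eef_rot: [0.017, 0.496, 0.868, -0.007]
wrist_force: [-1.2, 0.4, -0.9]
opening: 0.461
[[-0.51  0.86  0.02]
 [ 0.86  0.51 -0.03]
 [-0.04  0.   -1.  ]]
{"travel":[0.1, 0.02, 0.13],"dr":[0.0, 0.03, -0.04]}
{"travel":[0.1, 0.02, 0.13],"dr":[0.0, 0.03, -0.04]}
{"travel":[0.0, 0.0, 0.18],"dr":[0.0, 0.0, 0.0]}
{"travel":[0.0, 0.0, 0.18],"dr":[0.0, 0.0, 0.0]}
{"travel":[0.0, 0.0, 0.18],"dr":[0.0, 0.0, 0.0]}
5
```

```bash
python3 -m handwheel '[{"travel":[0.1,0.02,0.13],"dr":[0,0.03,-0.04]},{"travel":[0.1,0.02,0.13],"dr":[0,0.03,-0.04]},{"travel":[0,0,0.18],"dr":[0,0,0]},{"travel":[0,0,0.18],"dr":[0,0,0]},{"travel":[0,0,0.16],"dr":[0,0,0]},{"travel":[0,0,0],"dr":[0,0,0]}]'
python3 -c "
from h import *
snap('side','s3',(220,230,420,420),3)
plan(([.466,.212,.062],Rz(122.6)),step=.02)"
```

```text
time_s: 15.93
eef_pos: [0.4669, 0.215, 0.1219]
eef_rot: [0.007, 0.475, 0.88, 0.004]
wrist_force: [-2.5, -0.2, -2.2]
opening: 0.459
{"travel":[-0.0, -0.01, 0.1],"dr":[0.01, 0.0, 0.01]}
{"travel":[-0.0, -0.01, 0.1],"dr":[0.01, 0.0, 0.01]}
{"travel":[-0.0, -0.01, 0.1],"dr":[0.01, 0.0, 0.01]}
{"travel":[-0.0, -0.01, 0.1],"dr":[0.01, 0.0, 0.01]}
4
```

View pics/s3.png

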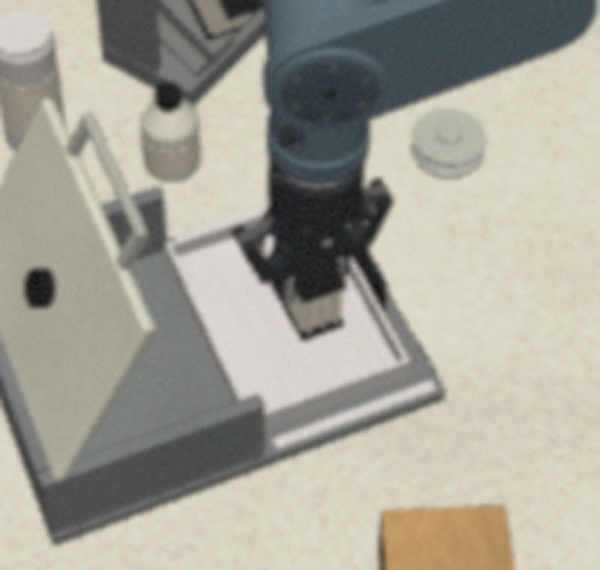

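The filter is held upright over the tray's left half. I'll lower it and release.

```bash
python3 -m handwheel '[{"travel":[0,-0.01,0.1],"dr":[0.01,0,0.01]},{"travel":[0,-0.01,0.1],"dr":[0.01,0,0]},{"travel":[0,-0.01,0.1],"dr":[0,0,0]},{"travel":[0,0,0.07],"dr":[0,0,0]},{"travel":[0,0,0.02],"dr":[0,0,0]},{"travel":[0,0,0],"dr":[0,0,0]}]'
python3 -c "
from h import *
goto([.466,.212,.057],Rz(122.6));c=viewer.get_calibration('side');print([((proj(c,[.466,.212,z])-[220,230])*3).round() for z in (.024,.088)])"
```

```text
time_s: 16.48
eef_pos: [0.4731, 0.2125, 0.0752]
eef_rot: [0.012, 0.479, 0.878, 0.005]
wrist_force: [0.4, -1.0, -0.7]
opening: 0.457
travel total [ 0.025 -0.044  0.12 ]
dr total [0.04  0.031 0.005]
[array([310., 349.]), array([312., 307.])]
```

```bash
python3 -m handwheel '[{"travel":[0.02,-0.04,0.06],"dr":[0.04,0.03,0]},{"travel":[0.01,0,0.05],"dr":[0,0,0]},{"travel":[0,0,0.01],"dr":[0,0,0]}]'
python3 -c "
from h import *
goto([.466,.212,.057],Rz(122.6))"
```

```text
time_s: 16.73
eef_pos: [0.4682, 0.2135, 0.0594]
eef_rot: [0.001, 0.479, 0.878, 0.001]
wrist_force: [-0.8, -0.2, -0.2]
opening: 0.458
travel total [-0.    -0.018  0.016]
dr total [0.007 0.003 0.004]
```

```bash
python3 -m handwheel '[{"travel":[0,-0.01,0.02],"dr":[0,0,0]},{"travel":[0,0,0.01],"dr":[0,0,0]}]'; python3 -m handwheel '[{"travel":[0,0,0],"dr":[0,0,0]},{"travel":[0,0,0],"dr":[0,0,0]},{"travel":[0,0,0],"dr":[0,0,0]},{"travel":[0,0,0],"dr":[0,0,0]}]' 0.35
python3 -m handwheel '[{"travel":[0,0,-0.1],"dr":[0,0,0]},{"travel":[0,0,-0.2],"dr":[0,0,0]},{"travel":[0,0,-0.25],"dr":[0,0,0]},{"travel":[0,0,-0.25],"dr":[0,0,0]},{"travel":[0,0,-0.25],"dr":[0,0,0]}]'
python3 -c "
from h import *
plan(([.44,0,.28],Rz(135)),fil(.041,.11,.18))"
```

```text
time_s: 16.9
eef_pos: [0.4681, 0.2132, 0.056]
eef_rot: [0.002, 0.479, 0.878, 0.002]
wrist_force: [-4.7, 3.9, 15.0]
opening: 0.462
time_s: 17.23
eef_pos: [0.4689, 0.2136, 0.0568]
eef_rot: [0.003, 0.479, 0.878, 0.003]
wrist_force: [0.2, -0.1, 0.3]
opening: 0.679
time_s: 17.65
eef_pos: [0.4601, 0.2113, 0.2089]
eef_rot: [-0.006, 0.479, 0.878, -0.005]
wrist_force: [0.5, 0.2, -0.0]
opening: 0.675
{"travel":[-0.16, -0.13, -0.07],"dr":[-0.0, -0.0, -0.06]}
{"travel":[-0.15, -0.13, -0.07],"dr":[-0.0, -0.0, -0.06]}
{"travel":[-0.15, -0.14, -0.07],"dr":[-0.0, -0.0, -0.06]}
{"travel":[-0.15, -0.14, -0.07],"dr":[-0.0, -0.0, -0.06]}
{"travel":[-0.14, -0.14, -0.07],"dr":[-0.0, -0.0, -0.06]}
{"travel":[-0.14, -0.15, -0.07],"dr":[-0.0, -0.0, -0.06]}
{"travel":[-0.13, -0.15, -0.07],"dr":[-0.0, -0.0, -0.06]}
{"travel":[-0.2, -0.02, 0.1],"dr":[-0.07, -0.2, -0.0]}
{"travel":[-0.19, -0.02, 0.12],"dr":[-0.07, -0.2, -0.0]}
{"travel":[-0.17, -0.03, 0.14],"dr":[-0.07, -0.2, -0.0]}
{"travel":[-0.16, -0.03, 0.15],"dr":[-0.07, -0.2, -0.0]}
{"travel":[-0.14, -0.04, 0.17],"dr":[-0.07, -0.2, -0.0]}
12
```

```bash
python3 -m handwheel '[{"travel":[-0.16,-0.13,-0.07],"dr":[0,0,-0.06]},{"travel":[-0.15,-0.13,-0.07],"dr":[0,0,-0.06]},{"travel":[-0.15,-0.14,-0.07],"dr":[0,0,-0.06]},{"travel":[-0.15,-0.14,-0.07],"dr":[0,0,-0.06]},{"travel":[-0.14,-0.14,-0.07],"dr":[0,0,-0.06]},{"travel":[-0.14,-0.15,-0.07],"dr":[0,0,-0.06]},{"travel":[-0.13,-0.15,-0.07],"dr":[0,0,-0.06]},{"travel":[-0.2,-0.02,0.1],"dr":[-0.07,-0.2,0]},{"travel":[-0.19,-0.02,0.12],"dr":[-0.07,-0.2,0]},{"travel":[-0.17,-0.03,0.14],"dr":[-0.07,-0.2,0]},{"travel":[-0.16,-0.03,0.15],"dr":[-0.07,-0.2,0]},{"travel":[-0.14,-0.04,0.17],"dr":[-0.07,-0.2,0]},{"travel":[0,0,0],"dr":[0,0,0]}]' 0.45
python3 - <<'E'
from h import *
import json
c=snap('wrist','w4');json.dump({k:np.array(v).tolist() for k,v in c.items()},open('pics/w4.json','w'))
for k in (-18,):
    for cx,cy in((.028,.02),(.028,-.02),(-.028,-.02),(-.028,.02)):
        a=np.radians(k);p,bx,y,bz,_=binframe(.56);print(proj(c,p+.069*bz+(.040+cx*np.cos(a)-cy*np.sin(a))*bx+(.1123+cx*np.sin(a)+cy*np.cos(a))*y).round())
E
```

```text
time_s: 18.73
eef_pos: [0.5457, -0.1273, 0.2281]
eef_rot: [0.29, 0.357, 0.888, -0.015]
wrist_force: [-1.3, 1.1, -1.1]
opening: 0.721
[342. 242.]
[293. 242.]
[292. 172.]
[344. 172.]
```

View pics/w4.png

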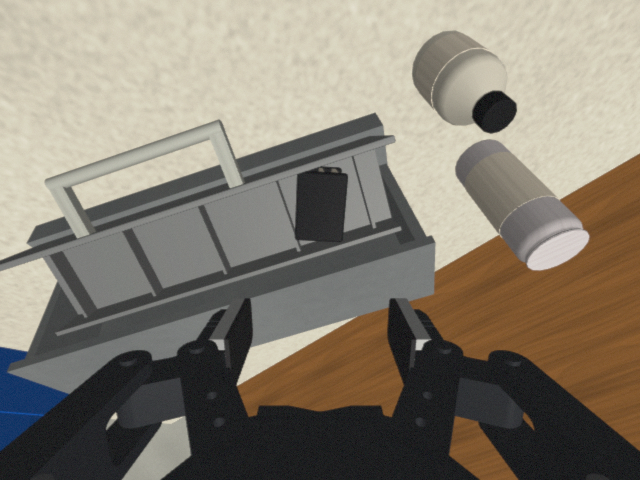

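The filter's rim in the view, (298,170)–(344,242), agrees with the prediction, so I'll descend.

```bash
python3 -c "
from h import *
plan(fil(.041,.1127,.09),step=.032)"
```

```text
{"travel":[0.05, -0.0, 0.17],"dr":[0.01, 0.01, 0.0]}
{"travel":[0.04, -0.0, 0.17],"dr":[0.01, 0.01, 0.0]}
{"travel":[0.04, -0.0, 0.17],"dr":[0.01, 0.01, 0.0]}
{"travel":[0.04, -0.0, 0.17],"dr":[0.01, 0.01, 0.0]}
4
```

```bash
python3 -m handwheel '[{"travel":[0.05,0,0.17],"dr":[0.01,0.01,0]},{"travel":[0.04,0,0.17],"dr":[0.01,0.01,0]},{"travel":[0.04,0,0.17],"dr":[0.01,0.01,0]},{"travel":[0.04,0,0.12],"dr":[0.01,0.01,0]},{"travel":[0,0,0],"dr":[0,0,0]}]'
python3 -c "
from h import *
goto(*fil(.041,.1127,.036))"
```

```text
time_s: 19.2
eef_pos: [0.5806, -0.1319, 0.1415]
eef_rot: [0.274, 0.361, 0.891, -0.02]
wrist_force: [-0.9, 0.5, 0.7]
opening: 0.727
travel total [ 0.031 -0.031  0.424]
dr total [ 0.001 -0.009  0.01 ]
```

```bash
python3 -m handwheel '[{"travel":[0.03,-0.03,0.1],"dr":[0,-0.01,0]},{"travel":[0,0,0.11],"dr":[0,0,0]},{"travel":[0,0,0.11],"dr":[0,0,0]},{"travel":[0,0,0.07],"dr":[0,0,0]}]'
python3 -c "
from h import *
goto(*fil(.041,.1127,.036))"
```

```text
time_s: 19.53
eef_pos: [0.607, -0.145, 0.095]
eef_rot: [0.277, 0.359, 0.891, -0.02]
wrist_force: [-0.4, 0.6, -0.1]
opening: 0.724
travel total [ 0.035 -0.032  0.058]
dr total [0.006 0.002 0.015]
```

```bash
python3 -m handwheel '[{"travel":[0.03,-0.03,0.055],"dr":[0,0,0.01]}]';python3 -m handwheel '[{"travel":[0,0,0],"dr":[0,0,0]},{"travel":[0,0,0],"dr":[0,0,0]},{"travel":[0,0,0],"dr":[0,0,0]},{"travel":[0,0,0],"dr":[0,0,0]},{"travel":[0,0,0],"dr":[0,0,0]}]' -1
python3 -c "
from h import *
goto(*fil(.041,.1127,.036))"
python3 -m handwheel '[{"travel":[0,0,-0.1],"dr":[0,0,0]},{"travel":[0,0,-0.15],"dr":[0,0,0]},{"travel":[0,0,-0.2],"dr":[0,0,0]},{"travel":[0,0,-0.2],"dr":[0,0,0]},{"travel":[0,0,-0.2],"dr":[0,0,0]}]'
python3 -c "
from h import *
plan(([.45,-.02,.26],Rz(122.6)),([.514,.136,.2],Rz(122.6)))"
```

```text
time_s: 19.62
eef_pos: [0.6075, -0.1477, 0.0871]
eef_rot: [0.278, 0.361, 0.89, -0.019]
wrist_force: [1.5, -0.0, 1.6]
opening: 0.725
time_s: 20.03
eef_pos: [0.6072, -0.1468, 0.0898]
eef_rot: [0.277, 0.361, 0.89, -0.019]
wrist_force: [-0.2, 0.3, -1.1]
opening: 0.46
travel total [ 0.026 -0.018  0.025]
dr total [0.008 0.002 0.007]
time_s: 20.45
eef_pos: [0.5444, -0.1172, 0.199]
eef_rot: [0.276, 0.362, 0.89, -0.019]
wrist_force: [0.2, -0.1, -0.2]
opening: 0.466
{"travel":[0.1, 0.02, -0.13],"dr":[0.07, 0.16, 0.07]}
{"travel":[0.11, 0.01, -0.12],"dr":[0.07, 0.16, 0.07]}
{"travel":[0.12, 0.0, -0.12],"dr":[0.07, 0.16, 0.07]}
{"travel":[0.13, -0.0, -0.11],"dr":[0.07, 0.16, 0.07]}
{"travel":[0.14, -0.01, -0.09],"dr":[0.07, 0.16, 0.07]}
{"travel":[0.14, -0.02, -0.08],"dr":[0.07, 0.16, 0.07]}
{"travel":[0.13, 0.18, 0.08],"dr":[0.0, 0.0, 0.0]}
{"travel":[0.13, 0.18, 0.08],"dr":[0.0, 0.0, 0.0]}
{"travel":[0.13, 0.18, 0.08],"dr":[0.0, 0.0, 0.0]}
{"travel":[0.13, 0.18, 0.08],"dr":[0.0, 0.0, 0.0]}
{"travel":[0.13, 0.18, 0.08],"dr":[0.0, 0.0, 0.0]}
11
```

```bash
python3 -m handwheel '[{"travel":[0.1,0.02,-0.13],"dr":[0.07,0.16,0.07]},{"travel":[0.11,0.01,-0.12],"dr":[0.07,0.16,0.07]},{"travel":[0.12,0,-0.12],"dr":[0.07,0.16,0.07]},{"travel":[0.13,0,-0.11],"dr":[0.07,0.16,0.07]},{"travel":[0.14,-0.01,-0.09],"dr":[0.07,0.16,0.07]},{"travel":[0.14,-0.02,-0.08],"dr":[0.07,0.16,0.07]},{"travel":[0.13,0.18,0.08],"dr":[0,0,0]},{"travel":[0.13,0.18,0.08],"dr":[0,0,0]},{"travel":[0.13,0.18,0.08],"dr":[0,0,0]},{"travel":[0.13,0.15,0.05],"dr":[0,0,0]},{"travel":[0,0,0],"dr":[0,0,0]}]'
python3 -c "
from h import *
plan(([.514,.136,.18],Rz(122.6)),([.514,.136,.105],Rz(122.6)))"
```

```text
time_s: 21.37
eef_pos: [0.4893, 0.1124, 0.2328]
eef_rot: [0.004, 0.485, 0.875, 0.007]
wrist_force: [-0.4, -0.2, -1.6]
opening: 0.463
{"travel":[0.02, 0.11, 0.18],"dr":[0.02, -0.0, -0.01]}
{"travel":[0.02, 0.11, 0.18],"dr":[0.02, -0.0, -0.01]}
{"travel":[0.0, 0.0, 0.17],"dr":[0.0, 0.0, 0.0]}
{"travel":[0.0, 0.0, 0.17],"dr":[0.0, 0.0, 0.0]}
{"travel":[0.0, 0.0, 0.17],"dr":[0.0, 0.0, 0.0]}
5
```

```bash
python3 -m handwheel '[{"travel":[0.02,0.11,0.18],"dr":[0.02,0,-0.01]},{"travel":[0.02,0.11,0.18],"dr":[0.02,0,0]},{"travel":[0,0,0.17],"dr":[0,0,0]},{"travel":[0,0,0.17],"dr":[0,0,0]},{"travel":[0,0,0.1],"dr":[0,0,0]},{"travel":[0,0,0],"dr":[0,0,0]}]'
python3 -c "
from h import *
snap('side','s4',(220,230,420,420),3)
goto([.514,.136,.06],Rz(122.6))"
```

```text
time_s: 21.87
eef_pos: [0.5166, 0.1386, 0.1124]
eef_rot: [0.002, 0.479, 0.878, -0.001]
wrist_force: [-1.5, -0.7, -1.7]
opening: 0.463
travel total [-0.001 -0.028  0.358]
dr total [0.003 0.01  0.004]
```

View pics/s4.png

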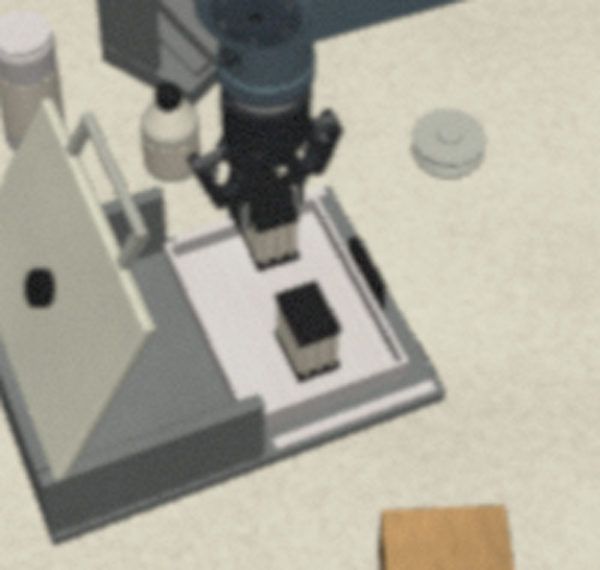

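Filter 1 stands on the tray at (308,335), and the second hangs over the right half at (270,240). Lowering now.

```bash
python3 -m handwheel '[{"travel":[0,-0.02,0.12],"dr":[0,0.01,0]},{"travel":[0,-0.01,0.12],"dr":[0,0,0]},{"travel":[0,0,0.08],"dr":[0,0,0]},{"travel":[0,0,0],"dr":[0,0,0]}]'
python3 -c "
from h import *
goto([.514,.136,.06],Rz(122.6))"
```

```text
time_s: 22.25
eef_pos: [0.5178, 0.1354, 0.0709]
eef_rot: [0.005, 0.479, 0.878, 0.003]
wrist_force: [-1.2, -0.2, -1.0]
opening: 0.464
travel total [ 0.017 -0.02   0.073]
dr total [0.019 0.01  0.003]
```

```bash
python3 -m handwheel '[{"travel":[0.01,-0.02,0.05],"dr":[0.02,0.01,0]},{"travel":[0,0,0.02],"dr":[0,0,0]},{"travel":[0,0,0.01],"dr":[0,0,0]}]'
```

```text
time_s: 22.5
eef_pos: [0.5169, 0.1349, 0.0618]
eef_rot: [0.002, 0.48, 0.877, 0.001]
wrist_force: [0.5, -0.5, -1.0]
opening: 0.465
```

```bash
python3 -m handwheel '[{"travel":[0,0,0.015],"dr":[0,0,0]},{"travel":[0,0,0.012],"dr":[0,0,0]}]'
```

```text
time_s: 22.67
eef_pos: [0.5181, 0.1349, 0.0588]
eef_rot: [0.003, 0.48, 0.877, 0.001]
wrist_force: [0.6, -0.3, -1.1]
opening: 0.46
```

```bash
python3 -m handwheel '[{"travel":[0,0,0.015],"dr":[0,0,0]},{"travel":[0,0,0.012],"dr":[0,0,0]}]'
```

```text
time_s: 22.83
eef_pos: [0.5207, 0.1365, 0.0586]
eef_rot: [0.004, 0.48, 0.877, 0.004]
wrist_force: [-2.9, 2.3, 10.6]
opening: 0.463
```

```bash
python3 -m handwheel '[{"travel":[0,0,0],"dr":[0,0,0]},{"travel":[0,0,0],"dr":[0,0,0]},{"travel":[0,0,0],"dr":[0,0,0]},{"travel":[0,0,0],"dr":[0,0,0]}]' 0.35
python3 -m handwheel '[{"travel":[0,0,-0.1],"dr":[0,0,0]},{"travel":[0,0,-0.2],"dr":[0,0,0]},{"travel":[0,0,-0.25],"dr":[0,0,0]},{"travel":[0,0,-0.25],"dr":[0,0,0]}]'
python3 -c "
from h import *
T=Rz(122.6,-20,'x');print(T.round(2))
plan(([.38,.109,.18],T),([.38,.109,.06],T))"
```

```text
time_s: 23.17
eef_pos: [0.5227, 0.1369, 0.0607]
eef_rot: [0.006, 0.479, 0.878, 0.005]
wrist_force: [0.6, -0.1, 0.1]
opening: 0.679
time_s: 23.5
eef_pos: [0.5135, 0.1357, 0.1738]
eef_rot: [-0.003, 0.48, 0.877, -0.001]
wrist_force: [0.9, 0.4, 0.6]
opening: 0.674
[[-0.54  0.79  0.29]
 [ 0.84  0.51  0.18]
 [ 0.    0.34 -0.94]]
{"travel":[0.08, -0.21, -0.01],"dr":[-0.17, -0.0, 0.0]}
{"travel":[0.08, -0.21, -0.03],"dr":[-0.17, -0.0, 0.0]}
{"travel":[0.08, -0.21, -0.05],"dr":[-0.17, -0.0, 0.0]}
{"travel":[0.08, -0.2, -0.06],"dr":[-0.17, -0.0, 0.0]}
{"travel":[0.0, -0.07, 0.19],"dr":[0.0, 0.0, 0.0]}
{"travel":[0.0, -0.07, 0.19],"dr":[0.0, 0.0, 0.0]}
{"travel":[0.0, -0.07, 0.19],"dr":[0.0, 0.0, 0.0]}
{"travel":[0.0, -0.07, 0.19],"dr":[0.0, 0.0, 0.0]}
8
```

```bash
python3 -m handwheel '[{"travel":[0.08,-0.21,-0.01],"dr":[-0.17,0,0]},{"travel":[0.08,-0.21,-0.03],"dr":[-0.17,0,0]},{"travel":[0.08,-0.21,-0.05],"dr":[-0.17,0,0]},{"travel":[0.08,-0.2,-0.06],"dr":[-0.17,0,0]},{"travel":[0,0,0],"dr":[0,0,0]},{"travel":[0,0,0],"dr":[0,0,0]}]' -1
python3 -c "
from h import *
snap('top','t1',(160,150,330,310),4)
T=Rz(122.6,-20,'x')
plan(([.385,.112,.12],T),([.385,.112,.04],T))"
```

```text
time_s: 24.0
eef_pos: [0.3963, 0.1084, 0.191]
eef_rot: [0.096, 0.47, 0.863, 0.158]
wrist_force: [0.2, -0.1, 0.7]
opening: 0.001
{"travel":[0.03, -0.11, 0.21],"dr":[0.02, 0.01, 0.01]}
{"travel":[0.03, -0.11, 0.21],"dr":[0.02, 0.01, 0.01]}
{"travel":[0.0, -0.06, 0.17],"dr":[0.0, 0.0, 0.0]}
{"travel":[0.0, -0.06, 0.17],"dr":[0.0, 0.0, 0.0]}
{"travel":[0.0, -0.06, 0.17],"dr":[0.0, 0.0, 0.0]}
5
```

View pics/t1.png

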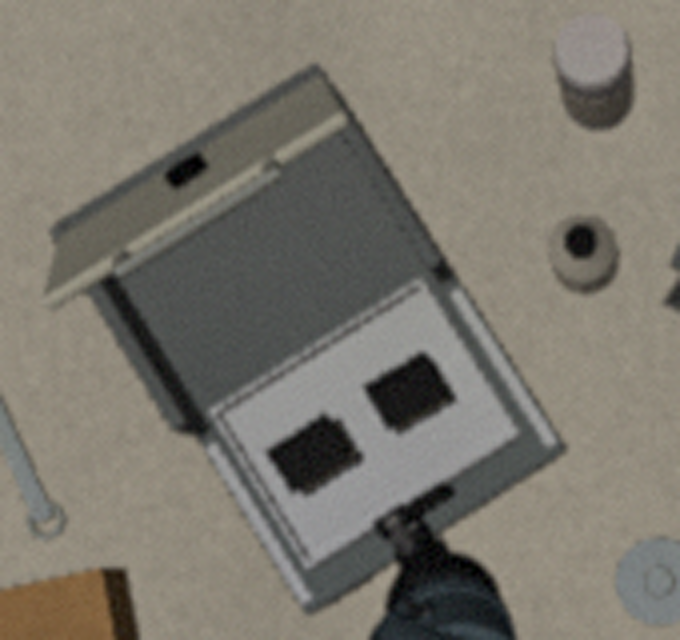

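Both filters stand side by side on the tray at (315,455) and (410,393), and the tab is at about (425,508). Next I'll go down in front of the tab.

```bash
python3 -c "
from h import *
c=viewer.get_calibration('top');print(back(c,160+425/4,150+508/4,.062))"
python3 -m handwheel '[{"travel":[0.03,-0.11,0.21],"dr":[0.02,0.01,0.01]},{"travel":[0.03,-0.11,0.21],"dr":[0.02,0.01,0.01]},{"travel":[0,-0.06,0.1],"dr":[0,0,0]},{"travel":[0,0,0],"dr":[0,0,0]}]'
python3 -c "
from h import *
T=Rz(122.6,-20,'x')
plan(([.385,.114,.037],T))"
```

```text
[0.42391081 0.12725955 0.062     ]
time_s: 24.38
eef_pos: [0.3879, 0.1085, 0.1039]
eef_rot: [0.087, 0.473, 0.864, 0.151]
wrist_force: [-0.4, 0.7, 0.5]
opening: 0.002
{"travel":[0.02, -0.08, 0.21],"dr":[0.0, 0.01, 0.0]}
{"travel":[0.02, -0.07, 0.21],"dr":[0.0, 0.01, 0.0]}
2
```

```bash
python3 -m handwheel '[{"travel":[0.01,-0.08,0.21],"dr":[0,0.01,0]},{"travel":[0.01,-0.07,0.19],"dr":[0,0.01,0]},{"travel":[0,0,0],"dr":[0,0,0]}]'
python3 -c "
from h import *
goto([.415,.128,.04],Rz(122.6,-20,'x'))"
```

```text
time_s: 24.63
eef_pos: [0.3922, 0.1105, 0.0406]
eef_rot: [0.083, 0.471, 0.865, 0.154]
wrist_force: [-0.4, 0.7, 0.3]
opening: -0.002
travel total [0.016 0.178 0.07 ]
dr total [ 0.006 -0.005  0.007]
```

```bash
python3 -m handwheel '[{"travel":[0,0.03,0.011],"dr":[0,0,0]},{"travel":[0,0.03,0.011],"dr":[0,0,0]},{"travel":[0,0.03,0.011],"dr":[0,0,0]},{"travel":[0,0.03,0.011],"dr":[0,0,0]},{"travel":[0,0.035,0.012],"dr":[0,0,0]},{"travel":[0,0.04,0.014],"dr":[0,0,0]},{"travel":[0,0.04,0.014],"dr":[0,0,0]},{"travel":[0,0.04,0.014],"dr":[0,0,0]}]'
python3 -c "
from h import *
goto([.415+.16*.843,.128+.16*.538,.04],Rz(122.6,-20,'x'))"
```

```text
time_s: 25.3
eef_pos: [0.4378, 0.137, 0.047]
eef_rot: [0.083, 0.47, 0.865, 0.155]
wrist_force: [-1.8, -0.4, -0.9]
opening: -0.002
travel total [0.023 0.835 0.358]
dr total [ 0.008 -0.008  0.013]
```

```bash
python3 -m handwheel '[{"travel":[0.004,0.04,0.022],"dr":[0,0,0]},{"travel":[0.004,0.04,0.022],"dr":[0,0,0]},{"travel":[0.004,0.04,0.022],"dr":[0,0,0]},{"travel":[0.004,0.04,0.022],"dr":[0,0,0]},{"travel":[0,0.04,0.018],"dr":[0,0,0]},{"travel":[0,0.04,0.018],"dr":[0,0,0]},{"travel":[0,0.04,0.018],"dr":[0,0,0]},{"travel":[0,0.04,0.018],"dr":[0,0,0]}]'
python3 -c "
from h import *
goto([.415+.16*.843,.128+.16*.538,.04],Rz(122.6,-20,'x'))"
```

```text
time_s: 25.97
eef_pos: [0.4871, 0.1718, 0.0415]
eef_rot: [0.084, 0.469, 0.865, 0.155]
wrist_force: [-1.2, -1.3, 0.6]
opening: 0.001
travel total [0.008 0.469 0.185]
dr total [ 0.012 -0.005  0.014]
```

```bash
python3 -m handwheel '[{"travel":[0,0.04,0.016],"dr":[0,0,0]},{"travel":[0,0.04,0.016],"dr":[0,0,0]},{"travel":[0,0.04,0.016],"dr":[0,0,0]},{"travel":[0,0.04,0.016],"dr":[0,0,0]},{"travel":[0,0.035,0.014],"dr":[0,0,0]},{"travel":[0,0.03,0.012],"dr":[0,0,0]},{"travel":[0,0.03,0.012],"dr":[0,0,0]}]'
python3 -c "
from h import *
goto([.415+.16*.843,.128+.16*.538,.04],Rz(122.6,-20,'x'))"
```

```text
time_s: 26.55
eef_pos: [0.5257, 0.1968, 0.0401]
eef_rot: [0.084, 0.469, 0.865, 0.155]
wrist_force: [-0.7, -1.5, 0.9]
opening: 0.0
travel total [0.009 0.185 0.069]
dr total [ 0.011 -0.005  0.013]
```

Continue gently until the stop pushes back.

```bash
python3 -m handwheel '[{"travel":[0,0.03,0.011],"dr":[0,0,0]},{"travel":[0,0.03,0.011],"dr":[0,0,0]},{"travel":[0,0.03,0.011],"dr":[0,0,0]},{"travel":[0,0.025,0.009],"dr":[0,0,0]}]';python3 -m handwheel '[{"travel":[0,0.025,0.009],"dr":[0,0,0]},{"travel":[0,0.025,0.009],"dr":[0,0,0]}]'; python3 -m handwheel '[{"travel":[0,0.025,0.009],"dr":[0,0,0]}]'
```

```text
time_s: 26.88
eef_pos: [0.5395, 0.2066, 0.0387]
eef_rot: [0.081, 0.469, 0.866, 0.152]
wrist_force: [-34.1, -26.4, 25.7]
opening: -0.001
time_s: 27.05
eef_pos: [0.5377, 0.2084, 0.0348]
eef_rot: [0.074, 0.468, 0.868, 0.146]
wrist_force: [-20.2, -16.1, 16.0]
opening: 0.002
time_s: 27.13
eef_pos: [0.537, 0.2093, 0.0329]
eef_rot: [0.071, 0.468, 0.869, 0.143]
wrist_force: [-20.1, -16.2, 15.1]
opening: -0.0
```

```bash
python3 -m handwheel '[{"travel":[0,-0.1,-0.03],"dr":[0,0,0]},{"travel":[0,-0.15,-0.05],"dr":[0,0,0]},{"travel":[0,-0.1,-0.15],"dr":[0,0,0]},{"travel":[0,0,-0.25],"dr":[0,0,0]},{"travel":[0,0,-0.25],"dr":[0,0,0]},{"travel":[0,0,-0.25],"dr":[0,0,0]}]'
python3 -c "
from h import *
T=Rz(63.6)
plan(([.43,-.187,.20],T),([.43,-.187,.09],T))"
```

```text
time_s: 27.63
eef_pos: [0.4492, 0.1544, 0.1501]
eef_rot: [0.061, 0.469, 0.87, 0.138]
wrist_force: [1.5, -0.1, -0.0]
opening: -0.005
{"travel":[-0.18, -0.12, -0.08],"dr":[0.05, -0.03, 0.2]}
{"travel":[-0.19, -0.1, -0.07],"dr":[0.05, -0.03, 0.2]}
{"travel":[-0.21, -0.08, -0.06],"dr":[0.05, -0.03, 0.2]}
{"travel":[-0.21, -0.06, -0.06],"dr":[0.05, -0.03, 0.2]}
{"travel":[-0.22, -0.04, -0.05],"dr":[0.05, -0.03, 0.2]}
{"travel":[-0.22, -0.02, -0.05],"dr":[0.05, -0.03, 0.2]}
{"travel":[-0.23, 0.0, -0.04],"dr":[0.05, -0.03, 0.2]}
{"travel":[-0.23, 0.02, -0.04],"dr":[0.05, -0.03, 0.2]}
{"travel":[-0.22, 0.05, -0.04],"dr":[0.05, -0.03, 0.2]}
{"travel":[-0.22, 0.07, -0.03],"dr":[0.05, -0.03, 0.2]}
{"travel":[0.0, 0.0, 0.18],"dr":[0.0, 0.0, 0.0]}
{"travel":[0.0, 0.0, 0.18],"dr":[0.0, 0.0, 0.0]}
{"travel":[0.0, 0.0, 0.18],"dr":[0.0, 0.0, 0.0]}
{"travel":[0.0, 0.0, 0.18],"dr":[0.0, 0.0, 0.0]}
14
```

```bash
python3 -m handwheel '[{"travel":[-0.18,-0.12,-0.08],"dr":[0.05,-0.03,0.2]},{"travel":[-0.19,-0.1,-0.07],"dr":[0.05,-0.03,0.2]},{"travel":[-0.21,-0.08,-0.06],"dr":[0.05,-0.03,0.2]},{"travel":[-0.21,-0.06,-0.06],"dr":[0.05,-0.03,0.2]},{"travel":[-0.22,-0.04,-0.05],"dr":[0.05,-0.03,0.2]},{"travel":[-0.22,-0.02,-0.05],"dr":[0.05,-0.03,0.2]},{"travel":[-0.23,0,-0.04],"dr":[0.05,-0.03,0.2]},{"travel":[-0.23,0.02,-0.04],"dr":[0.05,-0.03,0.2]},{"travel":[-0.22,0.05,-0.04],"dr":[0.05,-0.03,0.2]},{"travel":[-0.22,0.07,-0.03],"dr":[0.05,-0.03,0.2]},{"travel":[0,0,0],"dr":[0,0,0]}]'
python3 -c "
from h import *
T=Rz(63.6)
plan(([.43,-.187,.15],T),([.43,-.187,.07],T))"
```

```text
time_s: 28.55
eef_pos: [0.4271, -0.2024, 0.2137]
eef_rot: [-0.003, 0.865, 0.502, 0.008]
wrist_force: [-0.3, -0.4, -0.0]
opening: -0.003
{"travel":[0.05, -0.02, 0.21],"dr":[0.0, -0.02, -0.06]}
{"travel":[0.05, -0.02, 0.21],"dr":[0.0, -0.02, -0.06]}
{"travel":[0.0, 0.0, 0.18],"dr":[0.0, 0.0, 0.0]}
{"travel":[0.0, 0.0, 0.18],"dr":[0.0, 0.0, 0.0]}
{"travel":[0.0, 0.0, 0.18],"dr":[0.0, 0.0, 0.0]}
5
```

```bash
python3 -m handwheel '[{"travel":[0.05,-0.02,0.21],"dr":[0,-0.02,-0.06]},{"travel":[0.05,-0.02,0.21],"dr":[0,-0.02,-0.06]},{"travel":[0,0,0.18],"dr":[0,0,0]},{"travel":[0,0,0.18],"dr":[0,0,0]},{"travel":[0,0,0.15],"dr":[0,0,0]},{"travel":[0,0,0],"dr":[0,0,0]}]'
python3 -c "
from h import *
goto([.487,-.2146,.09],Rz(63.6))"
```

```text
time_s: 29.05
eef_pos: [0.4352, -0.1903, 0.073]
eef_rot: [0.009, 0.849, 0.528, 0.002]
wrist_force: [-0.6, 0.1, -0.8]
opening: 0.004
travel total [ 0.006  0.383 -0.107]
dr total [0.031 0.011 0.007]
```

```bash
python3 -m handwheel '[{"travel":[0,0.07,0.015],"dr":[0.03,0.01,0]},{"travel":[0,0.06,0],"dr":[0,0,0]},{"travel":[0,0.06,-0.01],"dr":[0,0,0]},{"travel":[0,0.06,-0.015],"dr":[0,0,0]},{"travel":[0,0.06,-0.02],"dr":[0,0,0]}]'
python3 -c "
from h import *
goto([.487,-.2146,.09],Rz(63.6))"
```

```text
time_s: 29.47
eef_pos: [0.4561, -0.1986, 0.0741]
eef_rot: [-0.026, 0.847, 0.531, -0.017]
wrist_force: [-29.7, 7.8, 17.2]
opening: -0.0
travel total [-0.007  0.225 -0.12 ]
dr total [-0.118  0.002  0.021]
```

```bash
python3 -m handwheel '[{"travel":[0,0.07,-0.05],"dr":[-0.1,0,0]},{"travel":[0,0.07,-0.05],"dr":[-0.05,0,0]},{"travel":[0,0.07,-0.05],"dr":[-0.05,0,0]}]'
python3 -c "
from h import *
goto([.487,-.2146,.09],Rz(63.6))"
```

```text
time_s: 29.72
eef_pos: [0.4738, -0.2076, 0.0944]
eef_rot: [0.006, 0.846, 0.533, 0.002]
wrist_force: [-2.6, 0.8, -2.8]
opening: -0.001
travel total [-0.004  0.099  0.031]
dr total [0.024 0.005 0.028]
```

```bash
python3 -m handwheel '[{"travel":[0,0.05,-0.015],"dr":[0,0,0.02]},{"travel":[0,0.05,-0.01],"dr":[0,0,0]}]';  python3 -m handwheel '[{"travel":[0,0.05,-0.005],"dr":[-0.03,0,0]}]'
python3 -c "
from h import *
goto([.487,-.2146,.09],Rz(63.6))"
```

```text
time_s: 29.88
eef_pos: [0.4858, -0.2131, 0.102]
eef_rot: [0.005, 0.849, 0.529, 0.001]
wrist_force: [-7.5, 2.6, 5.6]
opening: 0.003
time_s: 29.97
eef_pos: [0.491, -0.2155, 0.104]
eef_rot: [0.009, 0.848, 0.529, 0.003]
wrist_force: [-28.8, 7.4, 3.6]
opening: 0.002
travel total [-0.006 -0.028  0.093]
dr total [0.036 0.007 0.011]
```

```bash
python3 -m handwheel '[{"travel":[0,0.05,0],"dr":[-0.03,0,0]},{"travel":[0,0.05,0],"dr":[-0.02,0,0]}]'; python3 -m handwheel '[{"travel":[0,-0.1,0],"dr":[0,0,0]},{"travel":[0,-0.2,-0.05],"dr":[0,0,0]},{"travel":[0,-0.1,-0.2],"dr":[0,0,0]},{"travel":[0,0,-0.25],"dr":[0,0,0]},{"travel":[-0.25,0,0],"dr":[0,0,0]},{"travel":[-0.25,0,0],"dr":[0,0,0]},{"travel":[-0.25,0,0],"dr":[0,0,0]},{"travel":[-0.25,0,0],"dr":[0,0,0]},{"travel":[0,0,0],"dr":[0,0,0]},{"travel":[0,0,0],"dr":[0,0,0]}]'
python3 - <<'E'
from h import *
c=snap('side','s5',(190,130,400,430),2.0)
p,bx,y,bz,_=binframe(0);q,bx2,_,bz2,_=binframe(.1)
print([((proj(c,p-.04*bx+.088*bz+k*y)-[190,130])*2).round() for k in(-.061,.069)],[((proj(c,q-.04*bx2+.088*bz2+k*y)-[190,130])*2).round() for k in(-.061,.069)])
t=viewer.get_calibration('top');tp=snap('top','t2',(160,150,470,320),1)
a=cv2.imread('pics/s5.png');b=cv2.resize(cv2.imread('pics/t2.png'),None,fx=1.2,fy=1.2)
im=np.zeros((600,800,3),np.uint8);im[:a.shape[0],:a.shape[1]]=a;im[:b.shape[0],425:425+b.shape[1]]=b[:,:375];cv2.imwrite('pics/fin.png',im)
ctr=np.array([.494,.177])+.155*np.array([.843,.538]);print('tab home px',(proj(c,[*(ctr-.081*np.array([.843,.538])),.062])-[190,130])*2)
E
```

```text
time_s: 30.13
eef_pos: [0.491, -0.2156, 0.1037]
eef_rot: [0.005, 0.847, 0.531, -0.0]
wrist_force: [-35.9, 11.4, 27.0]
opening: 0.0
time_s: 30.97
eef_pos: [0.3727, -0.3301, 0.2006]
eef_rot: [0.017, 0.844, 0.535, 0.0]
wrist_force: [0.3, 1.8, 0.3]
opening: 0.001
[array([307., 131.]), array([258., 179.])] [array([311., 135.]), array([263., 183.])]
tab home px [198.22333523 410.15737361]
```

View pics/fin.png

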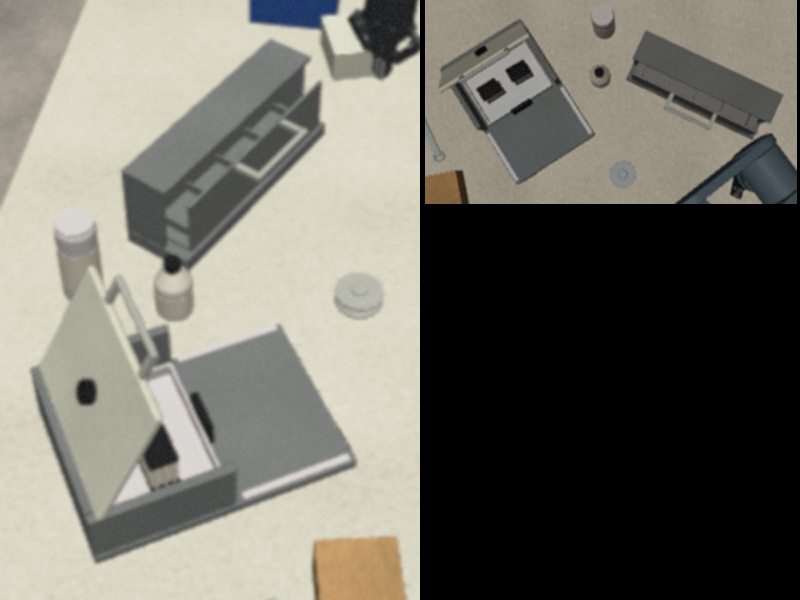

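The side view shows the bin upright, the tray in the bay with both filters, and the lid raised. I'll compare the bin and bystander patches with the start images before handing in.

Run:
```python
import cv2,numpy as np
for n,m,ps in [('top0','t2',{'binbar':(355,228,405,262),'roof':(335,175,350,235),'oil':(293,198,320,225),'spray':(295,150,322,185),'pulley':(308,280,343,312)}),('side0','s5',{'binbar':(310,185,352,225),'roof':(255,155,300,210),'oil':(262,255,290,292),'spray':(214,232,244,285),'pulley':(352,262,388,292),'carton':(345,395,398,430)})]:
    a=np.load(f'pics/{n}.npy');b=np.load(f'pics/{m}.npy')
    for k,(x,y,X,Y) in ps.items():
        A=cv2.cvtColor(a[y-6:Y+6,x-6:X+6],6);B=cv2.cvtColor(b[y:Y,x:X],6)
        r=cv2.matchTemplate(A,B,cv2.TM_CCOEFF_NORMED);_,v,_,l=cv2.minMaxLoc(r);print(n,k,6-l[0],6-l[1],round(v,3),'score at 0',round(float(r[6,6]),3))
```

```text
top0 binbar 0 0 0.92 score at 0 0.92
top0 roof 0 0 0.953 score at 0 0.953
top0 oil 0 0 0.996 score at 0 0.996
top0 spray 0 0 0.996 score at 0 0.996
top0 pulley 0 0 0.954 score at 0 0.954
side0 binbar 0 0 0.966 score at 0 0.966
side0 roof 0 0 0.999 score at 0 0.999
side0 oil 0 0 0.949 score at 0 0.949
side0 spray 0 0 0.868 score at 0 0.868
side0 pulley 0 0 0.995 score at 0 0.995
side0 carton 0 0 0.997 score at 0 0.997
```

```bash
python3 -c "
from bench import ctrl
print(ctrl.hand_in(),ctrl.get_obs()['time_s'])"
```

```text
the job is handed in; nothing more can be done
the job is handed in; nothing more can be done
```

The job is done and handed in at about 31 s of robot time; hand-in reports no verdict. I raised the lid and tilted the bin out. The two filters present went upright side by side on the pulled-out tray. Then I pushed the tray home until its stop pushed back (about 50 N at the wrist) and shut the bin.

**Last checks:**
- **Lid:** a fit over the camera views, made before the filters were moved, gave about 1.06 rad. By eye, its grip bar is in the same place in the final picture.
- **Tray and filters:** both filters stand on the tray, which sits in the bay. The tab was about 4 image pixels from where I predicted it, so fully home rests mainly on the stop force.
- **Bin:** the grip bar matches its starting picture with no pixel shift.
- **Bystanders:** the oil bottle, spray can, pulley and brown carton show no shift. I did not compare the wrench and white carton, but the arm never reached down near them.
- **Robot:** the hand is clear of everything.

**What went less smoothly:**
- The first grip on the lid bar was too shallow, so I opened and gripped again deeper.
- While pulling the bin out, the wrist force peaked at about 85 N (limit 120 N) before I corrected the arc.

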